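Load the thick cell into the spring cradle

TASK

Load the thicker of the two cells into the reader's cell cradle: push its flat end in under the hood against the spring contact, button end still raised, then press the button end down until it is caught behind the catch and the cell lies level, and let go. Work gently, by feel: never drive the spring contact onto its hard stop or force the cell, and leave the thinner cell lying in its rest.

Things in the scene. Friction and masses are not known exactly. Their poses are not given: they have to be found in the camera images.
- cradle: Cell cradle, fixed. Grey base plate 182x62x8 mm; +x runs from spring end to catch end, z up, origin on its underside. On it a 26 mm wide sled (top z=14 mm) holds hood, saddles and catch. The sled is clamped anywhere within 11 mm either way along x; this is NOT reported: the three marks below are for mid-range, the real parts lie off by it. Feel for the contact. Over 40 N between cell and cradle bends the contacts.
- cradle_seat (a point): Where the thick cell's centre lies when loaded (sled at mid-range): cradle x=0, y=0, z=40 mm; cell +x along cradle +x. It then lies on two black V saddles, 10 mm long, 24 mm wide, at x=-22 and +23 mm, narrower than the cell, so fingers pass down beside it.
- cradle_hood (a point): Middle of the hood's open edge, on its underside (mid-range: cradle x=-30, z=64 mm). White hood over the spring end, 39 mm wide outside, 33 inside, from x=-60 to -30, top z=67; white spring housing behind, to x=-84. Seated, the flat end is 5 mm inside the hood, the cell's top 11 mm below it. The flat end slips in with the cell about 25 degrees nose-down.
- cradle_catch (a point): Tip of the steel catch over the end block (mid-range: cradle x=36.5, z=47 mm), 16 mm wide; its sloped face rises from the tip to x=39.6, z=52. Contact plate below at x=40. The button must go down past the tip: the cell must stand about 10 mm into the spring meanwhile (pushed by hand, or by the slope as the button is pressed down). Let go, the spring drives the button 3.5 mm under the catch.
- spring_contact (a joint): Travel (m) of the brass spring contact, a 24 mm disc under the hood: 0 = free, face at cradle x=-31 mm (mid-range), grows as pushed to -x, hard stop at 0.013, which bends it (keep below 0.0125). Spring 2 N at 0, 0.5 N more per mm. About 0.010 lets the button pass the catch; about 0.004 when the cell is caught.
- cell_center (a point): Centre of the thick cell, a loose white cylinder, 26 mm diameter, body 70 mm long, about 95 g; x is its axis, towards the steel button (8 mm diameter, 5 mm long; grey band near it). The -x end is flat. It lies level in either place of the rest, its +x along the rest's +x.
- cell_button (a point): Tip of the thick cell's button, 40 mm from the centre along the cell's +x.
- thin_cell_center (a point): Centre of the thinner cell, a loose white cylinder of 18 mm diameter and 66 mm length with a 4 mm button. It lies in the other place of the rest and stays there.
- cell_rest: Cell rest, fixed: grey plate 62x125x6 mm with two places at y=-38 and +38 mm, each a pair of black V saddles (24 mm wide, 10 mm long, at x=-22 and +22), cells lying along x. The thick cell's axis is 30 mm above the worktop. Origin: centre of the plate's underside.
Not all that is in view belongs to the job. Leave any green or pink look-alike of the cell_rest alone.

How it is judged (in metres and radians):
On the way:
1. the cell's flat end is under the hood and has pushed the spring contact in by more than 4 mm while the button end is still raised (axis more than 3 degrees from level) (value of joint spring_contact above 0.004 m and angle between cell_center's own x axis and vertical below 1.518 rad and x of cell_button in the frame of cradle above 0.02 m and z of cell_center in the frame of cradle below 0.07 m), for 0.1 s.
At the end, for the whole second after the job is handed in: The thick cell lies at rest in the cradle, flat end on the spring contact and button under the catch: axis level within 3 degrees, at its seated height within 3 mm and centred within 4 mm, the spring contact pressed in by 2 to 6.5 mm; the thin cell lies within 15 mm of where it was (value of joint spring_contact between 0.002 and 0.0065 m and angle between cell_center's own x axis and vertical between 1.52 and 1.62 rad and z of cell_center in the frame of cradle between 0.037 and 0.043 m and y of cell_center in the frame of cradle between -0.004 and 0.004 m and x of cell_button in the frame of cradle above 0.025 m and velocity of joint spring_contact below 0.01 m/s and distance of thin_cell_center from where it was at the start of the episode below 0.015 m); the robot touches nothing.
It fails at once if cell and cradle are pressed together with more than 40 N (contact force between cell and cradle above 40 N).
It fails at once if the thin cell is taken from its rest or knocked away (distance of thin_cell_center from where it was at the start of the episode above 0.03 m).
It fails at once if the spring contact is driven onto its hard stop (pressed in by more than 12.5 mm) (value of joint spring_contact above 0.0125 m).
It also fails if it takes over 64 s, if anything falls off the work surface, if the arm or the gripper's body presses on something with over 40 N, if the wrist force passes 120 N, or if a joint passes its speed limit or range.

ROBOT

A 6-joint arm with a two-finger parallel gripper is mounted at the origin on a cart in front of the work surface, level with it; the furniture and walls round the work are solid. World frame = base frame: x ahead of the robot, y to its left, z up, the work surface at z = 0. Lengths are in mm, angles in rad, forces in N, time in s.
With the tool pointing down it reaches from about 300 to 750 mm from the base axis. Payload 8.5 kg.
Tool frame: the origin (TCP) lies at the very end of the fingers, on their centre line; the grasp point (between the pads) lies 19 mm behind it; z points along the fingers, y is the direction in which the jaws open and shut (so a half turn about z gives the same grasp; the last joint's range is limited). The gripper opens to 85 mm and grips with 20 to 120 N. Pads are 22 mm wide; open, the fingers measure 114 mm over their backs; the gripper's body (76 mm by 85 mm) begins 54 mm behind the grasp point. The pads swing forward as they close: fully open they stand 13 mm farther back than shut.
Start: joints at [0.926, 0.381, 1.297, -0, 1.464, -0.215], TCP at [229.168, 499.962, 231.322] pointing down, gripper open.
Joint ranges: [-3.11, 3.11], [-0.89, 2.33], [0.22, 2.48], [-1.42, 4.56], [0.17, 2.85], [-2.88, 2.88]. Speed limits (rad/s): [2.39, 2.39, 3.14, 3.14, 3.14, 3.14].

INTERFACE

Orientations are given as a 3x3 rotation matrix whose columns are the frame's x, y, z axes.
In Python, from workcell import ctrl, cams gives the robot as it stands. The module is installed in compiled form; this text tells all that it offers.
- The arm moves only by the tool move_arm, never from a script. Its argument "targets" is a list that holds one entry, the list of rows, each a list of 5 numbers: the closure in counts, from 0 (fully open) to 255 (shut), then the shift along the tool's x, y, z in mm, then the turn about the tool's z in rad. In form: [[[fingers, dx, dy, dz, twist], ...]]. A call has 1 to 8 rows; each row is the pose to reach, as a shift and turn from the pose commanded when the call began, along the tool's axes at that moment; what a row does not reach only later rows make up. A row lasts 1/8 s, in which the tool goes at most 62.5 mm and 10.7 degrees, less where a joint would pass 70% of its speed; a pose out of reach is approached as far as the arm can. A call with a gripper value outside its range is refused whole. The fingers move at their own pace and stop on an object; the grip force is fixed at half the most. Time passes only in rows, so rows that repeat a pose let the fingers close. It gives the time, the measured TCP pose, the force and the opening at its end, in the units of the state.
- ctrl.get_obs(): the state, without advancing time (a new reading comes with each control period).
- cams.get_image(name): name is "side" or "top"; returns the picture (400x640x3 uint8, red, green, blue); there is no depth.
- cams.get_calibration(name): a dict with "intrinsics" (3x3 intrinsics, pixels), "D" ([k1, k2, p1, p2, k3] as OpenCV has them; the pictures are not rectified), "world_from_camera" (4x4, takes a point from camera to world coordinates). Camera axes: x right, y up, looking along -z (the intrinsics and any distortion apply to the point x, -y, -z); pixel columns grow to the right and rows downward; lengths in mm; the calibration is good to about 2 mm. A picture is of the moment at which its call begins. get_calibration takes no time and is no camera call.
- ctrl.sign_off(): hands the job in, once; it reports no verdict.
The state is a dict: "time_s": time; "qpos": joint angles; "joint_velocities": joint speeds; "joint_torque": joint torques, N m; "eef_pos": TCP position; "tool_rot": TCP orientation; "wrist_force": force on the tool from outside, world axes, zero at the start; "wrist_torque": the same for the moment, N m; "finger_gap": finger opening in mm.
Only numpy, scipy, OpenCV 4.12 (cv2) and the standard library are available. Lean on these libraries where they do the work, as an engineer would, in place of code of your own. Each camera call takes 0.05 s, during which the arm holds its last target.

## Working session

There is one attempt and no reset: what is moved stays moved. The work goes in short steps, Python scripts to look and compute and a tool call to move; the robot and the scene stay as the last step left them, time stands still between calls to the robot, and variables do not carry over. Pictures are saved under pics/ and viewed, and the job is handed in when it is done.

Besides the shell and the picture viewer there is one more tool, called after ">>>" by a JSON object that holds its "api" and its "payload", one argument or row to a line. move_arm: Moves the arm, as the interface text tells. Its arguments: {"type":"object","properties":{"targets":{"type":"array"}},"required":["targets"]}

```bash
mkdir -p pics
cat > h.py <<'E'
import numpy as np, cv2
from workcell import ctrl, cams
def cal(n):
    c=cams.get_calibration(n); return np.array(c["intrinsics"],float),np.array(c["D"],float),np.array(c["world_from_camera"],float)
def ray(n,uv):
    K,D,T=cal(n)
    p=cv2.undistortPoints(np.array([[uv]],float),K,D)[0,0]
    d=T[:3,:3]@np.array([p[0],-p[1],-1.0]); return T[:3,3],d/np.linalg.norm(d)
def onz(n,uv,z):
    o,d=ray(n,uv); return o+d*(z-o[2])/d[2]
def proj(n,P):
    K,D,T=cal(n)
    q=(np.linalg.inv(T)@np.append(P,1))[:3]
    return cv2.projectPoints(np.array([[q[0],-q[1],-q[2]]]),np.zeros(3),np.zeros(3),K,D)[0][0,0]
def tri(a,b):
    o1,d1=ray("top",a);o2,d2=ray("side",b)
    A=np.stack([d1,-d2],1);t=np.linalg.lstsq(A,o2-o1,rcond=None)[0]
    p,q=o1+d1*t[0],o2+d2*t[1];return (p+q)/2,np.linalg.norm(p-q)
def snap(n,f):
    im=cams.get_image(n);cv2.imwrite(f"pics/{f}.png",im[...,::-1]);return im
def st():
    o=ctrl.get_obs()
    for k in ("time_s","eef_pos","tool_rot","wrist_force","wrist_torque","finger_gap","qpos"): print(k,np.round(o[k],3).tolist())
E
python3 -c "
from h import *
np.set_printoptions(suppress=True,precision=3)
snap('top','top0');snap('side','side0');st()
for n in('top','side'):print(*cal(n))"
```

```text
time_s 0.1
eef_pos [229.023, 499.753, 230.779]
tool_rot [[-0.909, 0.417, -0.001], [0.417, 0.909, -0.001], [0.0, -0.001, -1.0]]
wrist_force [-0.799, 0.032, -0.708]
wrist_torque [-0.044, -0.005, 0.009]
finger_gap 85.15
qpos [0.926, 0.381, 1.298, -0.0, 1.464, -0.215]
[[361.939   0.    327.441]
 [  0.    361.939 199.764]
 [  0.      0.      1.   ]] [-0.024  0.     0.     0.     0.   ] [[  0.014   0.988  -0.155 361.617]
 [ -1.      0.015   0.006 162.632]
 [  0.008   0.155   0.988 991.234]
 [  0.      0.      0.      1.   ]]
[[511.734   0.    320.624]
 [  0.    511.734 200.333]
 [  0.      0.      1.   ]] [-0.17  0.    0.    0.    0.  ] [[  -0.937    0.213   -0.277  168.145]
 [  -0.349   -0.62     0.703 1072.596]
 [  -0.022    0.755    0.655  926.975]
 [   0.       0.       0.       1.   ]]
```

View pics/top0.png

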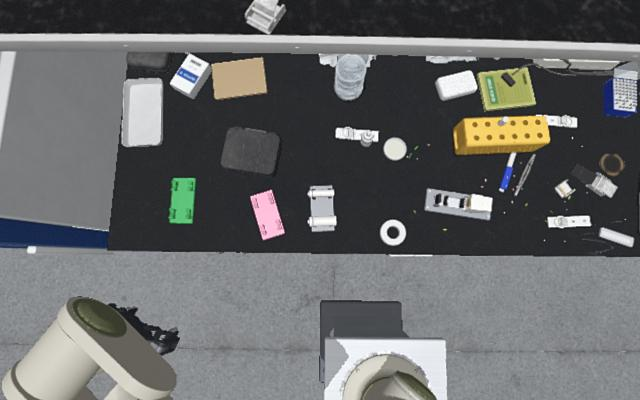

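View pics/side0.png

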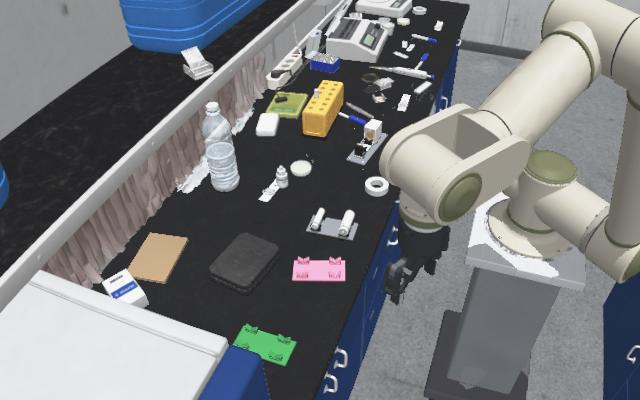

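The grey rest with two white cells is at top (322,208) and side (332,223). The cradle is at top (458,203) and side (368,140). The pink plate at top (267,214) and the green one at (182,200) are look-alikes. Next I enlarge the rest and cradle in both views.

```bash
python3 -c "
import cv2,numpy as np
t=cv2.imread('pics/top0.png');s=cv2.imread('pics/side0.png')
r=lambda i,x0,y0,w,h:cv2.resize(i[y0:y0+h,x0:x0+w],(400,300),interpolation=cv2.INTER_CUBIC)
o=np.vstack([np.hstack([r(t,282,175,80,60),r(t,420,175,80,60)]),np.hstack([r(s,292,195,80,60),r(s,330,110,80,60)])])
cv2.imwrite('pics/crop0.png',o)"
```

```text
(no output)
```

View pics/crop0.png

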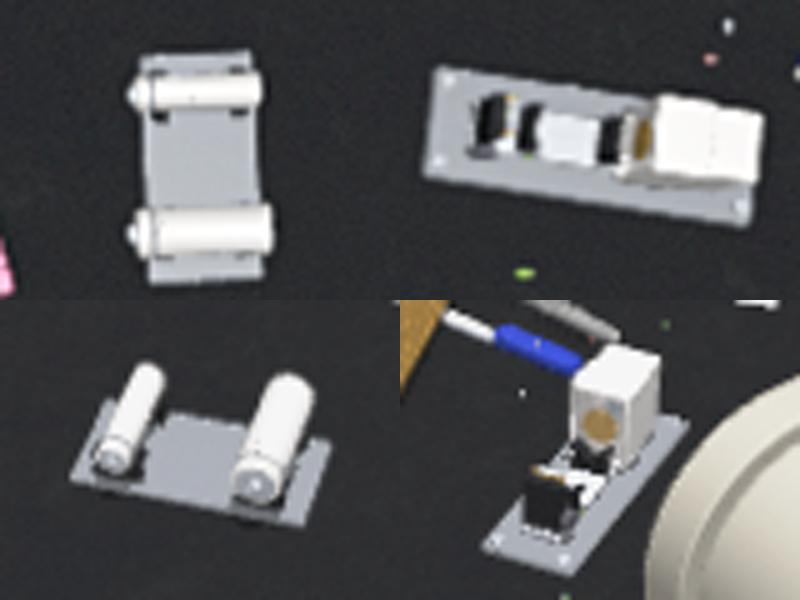

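```bash
cat > m.py <<'E'
from h import *
np.set_printoptions(suppress=True,precision=2)
t=cv2.imread('pics/top0.png');s=cv2.imread('pics/side0.png')
def polys(im,n,x0,y0,w,h,z,lo=110,eps=2.0,hi=256):
    c=im[y0:y0+h,x0:x0+w]; g=c.min(2)
    k=((g>lo)&(g<hi)).astype(np.uint8)
    k=cv2.resize(k*255,None,fx=4,fy=4,interpolation=cv2.INTER_LINEAR)>127
    cs,_=cv2.findContours(k.astype(np.uint8),cv2.RETR_EXTERNAL,cv2.CHAIN_APPROX_NONE)
    cn=max(cs,key=cv2.contourArea)
    p=cv2.approxPolyDP(cn,eps*4,True)[:,0]
    for q in p:
        uv=(q+.5)/4-.5+[x0,y0]; print(n,uv,onz(n,uv,z))
print('cradle top');polys(t,'top',420,180,80,45,8)
print('cradle side');polys(s,'side',340,110,60,60,8,lo=110)
print('rest top');polys(t,'top',300,180,50,60,6)
print('rest side');polys(s,'side',300,200,70,45,6)
print('thick');polys(t,'top',300,205,50,30,30,lo=200,eps=1.2)
print('thin');polys(t,'top',300,180,50,25,26,lo=200,eps=1.2)
E
python3 m.py
```

```text
cradle top
top [426.62 188.88] [ 550.85 -118.      8.  ]
top [424.62 209.12] [ 494.1  -110.84    8.  ]
top [489.38 219.12] [ 468.97 -289.42    8.  ]
top [491.12 196.62] [ 531.84 -297.82    8.  ]
cradle side
side [355.62 109.62] [ 609.68 -400.46    8.  ]
side [371.62 117.88] [ 542.46 -366.38    8.  ]
side [363.62 125.88] [ 553.71 -309.79    8.  ]
side [363.62 137.12] [ 534.65 -246.14    8.  ]
side [372.62 140.12] [ 502.75 -239.1     8.  ]
side [371.12 144.62] [ 500.33 -213.5     8.  ]
side [363.88 143.62] [ 523.41 -211.4     8.  ]
side [361.38 141.12] [ 534.88 -222.15    8.  ]
side [363.12 138.62] [ 533.7  -237.43    8.  ]
side [356.62 142.88] [ 546.21 -207.99    8.  ]
side [366.62 146.88] [ 510.2  -197.13    8.  ]
side [363.12 157.62] [ 504.18 -139.31    8.  ]
side [354.88 154.62] [ 532.48 -146.      8.  ]
side [352.88 149.62] [ 546.25 -169.16    8.  ]
side [346.62 159.12] [ 549.1  -115.86    8.  ]
side [364.12 164.38] [ 491.55 -107.7     8.  ]
side [387.38 133.88] [ 467.5  -289.09    8.  ]
side [381.38 132.12] [ 488.51 -292.66    8.  ]
side [381.12 120.62] [ 507.55 -360.      8.  ]

[... 1811 characters left out ...]
 30.  ]
top [307.62 222.12] [451.55 208.76  30.  ]
top [309.62 222.88] [449.63 203.4   30.  ]
top [309.88 225.38] [442.98 202.59  30.  ]
top [311.88 223.38] [448.39 197.38  30.  ]
top [313.88 225.38] [443.14 191.96  30.  ]
top [335.12 224.38] [446.64 135.49  30.  ]
thin
top [307.62 192.88] [531.28 210.73  26.  ]
top [308.88 195.38] [524.47 207.2   26.  ]
top [311.12 195.38] [524.57 201.12  26.  ]
top [311.88 193.38] [530.09 199.21  26.  ]
top [312.88 195.38] [524.64 196.39  26.  ]
top [332.12 195.38] [525.44 144.34  26.  ]
top [333.38 189.88] [540.62 141.13  26.  ]
top [315.88 189.62] [540.57 188.58  26.  ]
top [312.12 192.62] [532.16 198.57  26.  ]
top [309.88 190.62] [537.56 204.78  26.  ]
```

```bash
cat > m2.py <<'E'
from h import *
np.set_printoptions(suppress=True,precision=2)
t=cv2.GaussianBlur(cv2.imread('pics/top0.png'),(0,0),.5).min(2).astype(float)
def cross(p0,dirn,L,th):
    # first crossing upward->along dirn from p0
    s=np.arange(0,L,.1);q=np.array(p0)[:,None]+np.array(dirn)[:,None]*s
    v=cv2.remap(t.astype(np.float32),q[0][None].astype(np.float32),q[1][None].astype(np.float32),cv2.INTER_LINEAR)[0]
    i=np.where((v[1:]-th)*(v[:-1]-th)<=0)[0]
    return q[:,i[0]] if len(i) else None
def edge(pts,d,L,th,z):
    P=[cross(p,d,L,th) for p in pts];P=np.array([onz('top',p,z) for p in P if p is not None])[:,:2]
    vx,vy,x,y=cv2.fitLine(P.astype(np.float32),cv2.DIST_HUBER,0,.01,.01)[:,0]
    r=np.abs((P-[x,y])@[-vy,vx]);return np.array([vx,vy]),np.array([x,y]),r.max(),len(P)
if __name__=='__main__':
    print('cradle near long',edge([(u,228) for u in range(428,487,2)],(0,-1),20,100,8))
    print('cradle far long',edge([(u,183) for u in range(429,449,2)],(0,1),15,100,8))
    print('cradle catch end',edge([(418,v) for v in range(191,209,2)],(1,0),15,100,8))
    print('hood far edge top',edge([(u,185) for u in range(472,490,2)],(0,1),20,130,67))
    print('thick far',edge([(u,210) for u in range(316,333,2)],(0,1),12,130,30))
    print('thick near',edge([(u,235) for u in range(338,339)],(0,-1),20,200,30)) if 0 else None
    print('thick near',edge([(u,221) for u in range(316,333,2)],(0,1),12,212,30))
    print('thick flat',edge([(342,v) for v in range(217,224,1)],(-1,0),12,120,30))
    print('thick button tip',[onz('top',cross((302,v),(1,0),12,110),30) for v in (220,221,222)])
    print('rest button edge',edge([(304,v) for v in list(range(199,214,2))],(1,0),12,100,6))
    print('rest flat edge',edge([(342,v) for v in list(range(198,213,2))],(-1,0),12,100,6))
    print('rest near',edge([(u,238) for u in range(314,332,2)],(0,-1),12,100,6))
    print('rest far',edge([(u,180) for u in range(313,330,2)],(0,1),12,100,6))
E
python3 m2.py
python3 -c "
import cv2
t=cv2.imread('pics/top0.png');cv2.imwrite('pics/c1.png',cv2.resize(t[180:228,420:500],None,fx=10,fy=10,interpolation=cv2.INTER_NEAREST))"
```

```text
cradle near long (array([0.14, 0.99], dtype=float32), array([ 479.04, -199.96], dtype=float32), np.float64(0.41756007937365275), 30)
cradle far long (array([0.14, 0.99], dtype=float32), array([ 550.18, -149.74], dtype=float32), np.float64(0.6399982843218923), 10)
cradle catch end (array([ 0.99, -0.14], dtype=float32), array([ 522.36, -113.29], dtype=float32), np.float64(0.2778643703195573), 9)
hood far edge top (array([0.19, 0.98], dtype=float32), array([ 526.21, -241.04], dtype=float32), np.float64(0.9647228774953435), 9)Traceback (most recent call last):
  File "m2.py", line 19, in <module>
    print('thick far',edge([(u,210) for u in range(316,333,2)],(0,1),12,130,30))
                      ~~~~^^^^^^^^^^^^^^^^^^^^^^^^^^^^^^^^^^^^^^^^^^^^^^^^^^^^^
  File "m2.py", line 11, in edge
    P=[cross(p,d,L,th) for p in pts];P=np.array([onz('top',p,z) for p in P if p is not None])[:,:2]
                                       ~~~~~~~~~~~~~~~~~~~~~~~~~~~~~~~~~~~~~~~~~~~~~~~~~~~~~~^^^^^^
IndexError: too many indices for array: array is 1-dimensional, but 2 were indexed
```

View pics/c1.png

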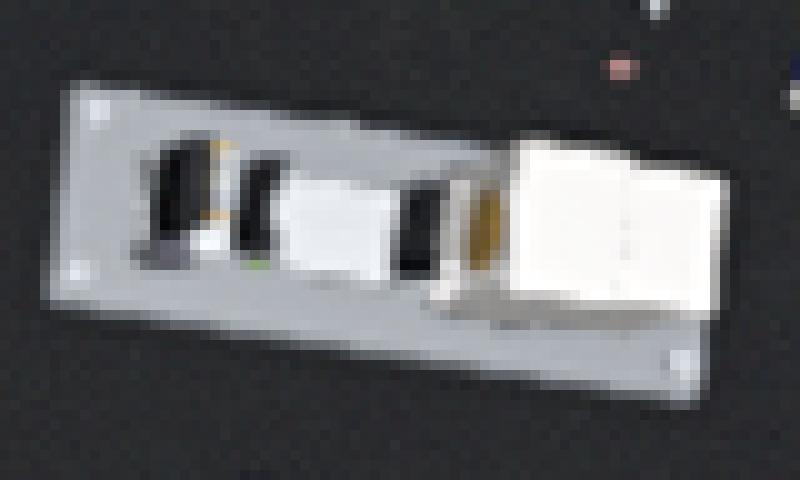

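```bash
sed -i '/thick far/d;/thick near/d' m2.py; sed -i 's/0.14/&/' m2.py; python3 m2.py | sed 's/dtype=float32//g'
cat > m3.py <<'E'
from h import *
np.set_printoptions(suppress=True,precision=1)
t=cv2.imread('pics/top0.png')
for v in range(211,231): print(v,[int(t[v,u].min()) for u in (314,318,322,326,330,334)], onz('top',(322,v),30)[0])
# cradle: x profile along axis in image
E
python3 m3.py
```

```text
cradle near long (array([0.14, 0.99], ), array([ 479.04, -199.96], ), np.float64(0.41756007937365275), 30)
cradle far long (array([0.14, 0.99], ), array([ 550.18, -149.74], ), np.float64(0.6399982843218923), 10)
cradle catch end (array([ 0.99, -0.14], ), array([ 522.36, -113.29], ), np.float64(0.2778643703195573), 9)
hood far edge top (array([0.19, 0.98], ), array([ 526.21, -241.04], ), np.float64(0.9647228774953435), 9)
thick flat (array([1.  , 0.07], ), array([458.37, 132.71], ), np.float64(0.3227909606896957), 7)
thick button tip [array([457.21, 210.28,  30.  ]), array([454.52, 211.02,  30.  ]), array([451.86, 210.7 ,  30.  ])]
rest button edge (array([1.  , 0.05], ), array([498.33, 204.15], ), np.float64(0.3263167365685369), 8)
rest flat edge (array([1.  , 0.06], ), array([502.06, 141.06], ), np.float64(0.31429410889945175), 8)
rest near (array([ 0.08, -1.  ], ), array([430.1, 170.3], ), np.float64(0.3926500728220328), 9)
rest far (array([ 0.04, -1.  ], ), array([557.22, 175.15], ), np.float64(0.6718740798010541), 9)
211 [188, 186, 187, 186, 185, 49] 481.9572342574273
212 [187, 1
[... 295 characters left out ...]
13131010048
218 [229, 230, 231, 232, 234, 239] 463.1515930217031
219 [226, 243, 243, 244, 245, 249] 460.47412409852075
220 [244, 251, 252, 253, 254, 255] 457.7989005353678
221 [252, 254, 255, 255, 255, 255] 455.1259165504611
222 [249, 248, 247, 248, 248, 250] 452.45516637625246
223 [240, 238, 238, 237, 237, 240] 449.7866442593561
224 [228, 223, 221, 219, 219, 226] 447.1203444604772
225 [204, 197, 180, 187, 146, 158] 444.4562612543406
226 [132, 189, 181, 183, 140, 93] 441.7943889296192
227 [173, 189, 189, 189, 183, 93] 439.1347217888635
228 [193, 190, 192, 191, 192, 113] 436.47725414843075
229 [196, 194, 194, 200, 200, 130] 433.8219803384149
230 [195, 189, 161, 158, 140, 84] 431.1688947025764
```

```bash
cat > g.py <<'E'
from h import *
np.set_printoptions(suppress=True,precision=1)
d=np.array([.136,.9907]);n=np.array([.9907,-.136]);C=np.array([510.4,-203.9])
def cr(uv,z,cam='top'):
    p=onz(cam,uv,z)[:2]-C;return np.array([p@d,-p@n])
def wc(x,y,z):return np.append(C+d*x-n*y,z)
if __name__=='__main__':
    for nm,uv,z in [('hoodfront',(470.8,203),67),('hoodback',(492.4,205),67),('sad+',(445.9,201),30),('sad-',(461.7,203),30),('hoodfarcorner',(471,193.5),67),('hoodnearcorner',(470,210.5),67),('block left',(435,201),47)]: print(nm,cr(uv,z))
    s=cv2.imread('pics/side0.png')
    cv2.imwrite('pics/c2.png',cv2.resize(s[110:170,335:395],None,fx=10,fy=10,interpolation=cv2.INTER_NEAREST))
E
python3 g.py
```

```text
hoodfront [-12.6   4.8]
hoodback [-69.2   1.4]
sad+ [40.9  1.9]
sad- [-2.2  0.8]
hoodfarcorner [-10.9 -20.3]
hoodnearcorner [-12.2  24.7]
block left [75.   9.7]
```

View pics/c2.png

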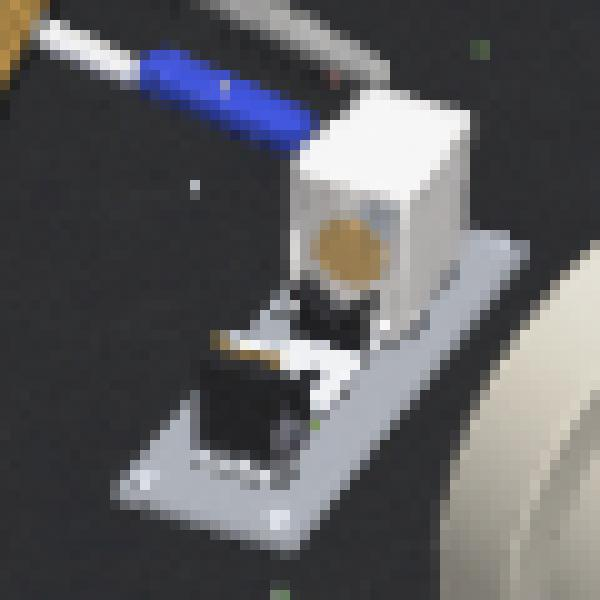

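```bash
python3 -c "
from g import *
for nm,uv,z in [('FL',(364.5,125.5),67),('FR',(375.7,128.5),67),('BR',(381.5,120.7),67),('BL',(370.5,118.7),67),('disc',(369.5,134.5),40),('blk topL',(354.9,144),47),('brass top mid',(359.5,144.3),50),('sad+ bottom plate',(0,0),0)][:7]: print(nm,cr(uv,z,'side'))
print(cr((475,100),67), proj('top',wc(16.5-30,0,67)))
"
```

```text
FL [-17.6 -19.2]
FR [-17.6  18.5]
BR [-67.   16.9]
BL [-62.3 -18.7]
disc [-16.3  -0.6]
blk topL [ 60.2 -14.9]
brass top mid [59.4 -0.1]
[   0.5 -280.6] [471.3 201.3]
```

```bash
cat >> h.py <<'E'
def go(P,yaw):
    """tool shift to reach world TCP P with tool x-axis yaw(deg); from measured pose"""
    o=ctrl.get_obs();R=np.array(o["tool_rot"]);p=np.array(o["eef_pos"])
    cur=np.degrees(np.arctan2(R[1,0],R[0,0]));tw=-np.radians((yaw-cur+180)%360-180)
    print("shift",np.round(R.T@(np.array(P)-p),1),"twist",round(tw,3),"curyaw",round(cur,2))
E
python3 -c "
from h import *
go((455.3,180,110),93.2)"
```

```text
shift [-339.  -196.2  121. ] twist 1.085 curyaw 155.37
```

>>> {"api": "move_arm", "payload": {
  "targets": [
    [[90,-60,-35,21,0.18],[90,-113,-65,40,0.36],[90,-170,-98,60,0.54],[90,-226,-131,80,0.72],[90,-283,-164,100,0.9],[90,-339,-196,121,1.085],[90,-339,-196,121,1.085],[90,-339,-196,121,1.085]]
  ]
}}

```text
time_s: 1.1
eef_pos: [456.3, 178.8, 109.4]
tool_rot: [[-0.053, 0.999, -0.002], [0.999, 0.053, -0.0], [-0.0, -0.002, -1.0]]
wrist_force: [-0.3, 0.6, -1.1]
finger_gap: 55.1
```

```bash
python3 -c "
from h import *
st();go((455.3,180,16),93.2);snap('top','top1')" ; python3 -c "
import cv2
t=cv2.imread('pics/top1.png');cv2.imwrite('pics/t1.png',cv2.resize(t[170:250,270:370],None,fx=7,fy=7,interpolation=cv2.INTER_CUBIC))"
```

```text
time_s 1.1
eef_pos [456.344, 178.809, 109.354]
tool_rot [[-0.053, 0.999, -0.002], [0.999, 0.053, -0.0], [-0.0, -0.002, -1.0]]
wrist_force [-0.304, 0.596, -1.097]
wrist_torque [0.007, 0.036, 0.008]
finger_gap 55.125
qpos [0.131, 0.411, 1.648, -0.0, 1.084, 0.079]
shift [ 1.3 -0.8 93.4] twist -0.003 curyaw 93.01
```

View pics/t1.png

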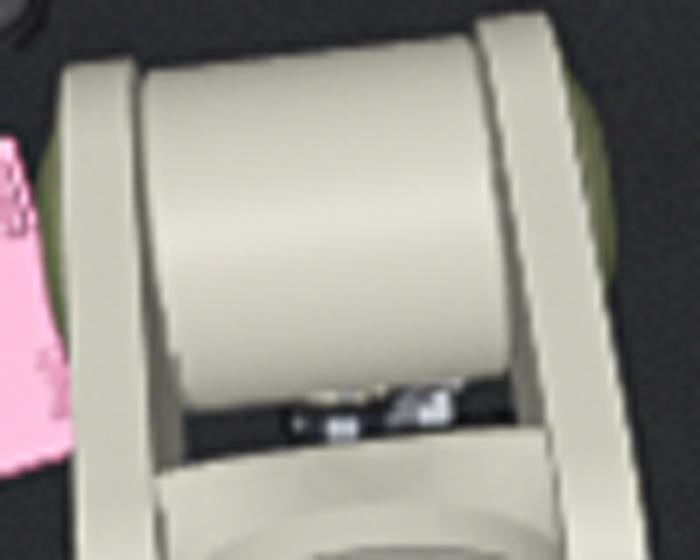

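>>> {"api": "move_arm", "payload": {
  "targets": [
    [[90,1.3,-0.8,40,0],[90,1.3,-0.8,75,0],[90,1.3,-0.8,93,0],[90,1.3,-0.8,93,0]]
  ]
}}

```text
time_s: 1.65
eef_pos: [453.7, 182.7, 16.8]
tool_rot: [[-0.057, 0.998, -0.002], [0.998, 0.057, -0.0], [-0.0, -0.002, -1.0]]
wrist_force: [-0.3, 0.1, -0.0]
finger_gap: 55.5
```

```bash
python3 -c "
from h import *
st();snap('side','side2')
s=cv2.imread('pics/side2.png');cv2.imwrite('pics/s2.png',cv2.resize(s[170:260,270:390],None,fx=6,fy=6,interpolation=cv2.INTER_CUBIC))"
```

```text
time_s 1.65
eef_pos [453.701, 182.683, 16.806]
tool_rot [[-0.057, 0.998, -0.002], [0.998, 0.057, -0.0], [-0.0, -0.002, -1.0]]
wrist_force [-0.289, 0.095, -0.017]
wrist_torque [0.001, 0.015, 0.009]
finger_gap 55.469
qpos [0.14, 0.557, 1.748, 0.0, 0.838, 0.082]
```

View pics/s2.png

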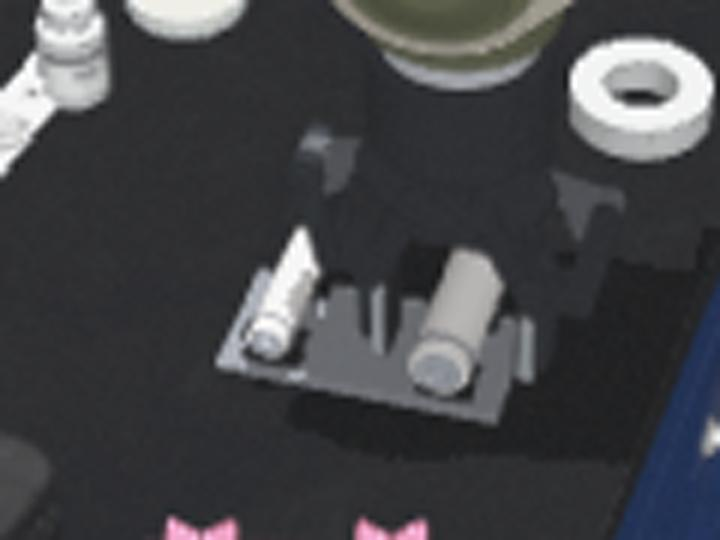

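>>> {"api": "move_arm", "payload": {
  "targets": [
    [[90,-2.7,1.6,0,0],[130,-2.7,1.6,0,0],[150,-2.7,1.6,0,0],[165,-2.7,1.6,0,0],[172,-2.7,1.6,0,0],[172,-2.7,1.6,0,0]]
  ]
}}

```text
time_s: 2.45
eef_pos: [456.4, 179.2, 17.4]
tool_rot: [[-0.056, 0.998, -0.0], [0.998, 0.056, -0.0], [-0.0, -0.0, -1.0]]
wrist_force: [-1.6, -0.4, 1.0]
finger_gap: 28.0
```

>>> {"api": "move_arm", "payload": {
  "targets": [
    [[178,0,0,0,0],[178,0,0,0,0],[178,0,0,0,0],[178,0,0,0,0]]
  ]
}}

```text
time_s: 2.95
eef_pos: [456.3, 179.2, 17.4]
tool_rot: [[-0.056, 0.998, -0.0], [0.998, 0.056, -0.0], [-0.0, -0.0, -1.0]]
wrist_force: [-2.6, -1.4, 5.8]
finger_gap: 25.7
```

>>> {"api": "move_arm", "payload": {
  "targets": [
    [[182,0,0,0,0],[182,0,0,0,0],[182,0,0,0,0]]
  ]
}}

```text
time_s: 3.32
eef_pos: [456.3, 179.2, 17.5]
tool_rot: [[-0.056, 0.998, -0.0], [0.998, 0.056, -0.0], [-0.0, -0.0, -1.0]]
wrist_force: [-3.0, -0.5, 6.8]
finger_gap: 25.1
```

>>> {"api": "move_arm", "payload": {
  "targets": [
    [[182,0,0,-8,0],[182,0,0,-25,0],[182,0,0,-25,0],[182,0,0,-25,0]]
  ]
}}

```text
time_s: 3.82
eef_pos: [456.5, 179.1, 42.0]
tool_rot: [[-0.056, 0.998, -0.0], [0.998, 0.056, -0.0], [-0.0, -0.0, -1.0]]
wrist_force: [-0.1, -0.0, -1.4]
finger_gap: 25.2
```

```bash
python3 -c "
from h import *
st();snap('side','side3')
s=cv2.imread('pics/side3.png');cv2.imwrite('pics/s3.png',cv2.resize(s[170:260,270:390],None,fx=6,fy=6,interpolation=cv2.INTER_CUBIC))"
```

```text
time_s 3.825
eef_pos [456.486, 179.147, 42.041]
tool_rot [[-0.056, 0.998, -0.0], [0.998, 0.056, -0.0], [-0.0, -0.0, -1.0]]
wrist_force [-0.109, -0.042, -1.447]
wrist_torque [0.006, -0.037, -0.021]
finger_gap 25.238
qpos [0.132, 0.515, 1.724, -0.0, 0.903, 0.076]
```

View pics/s3.png

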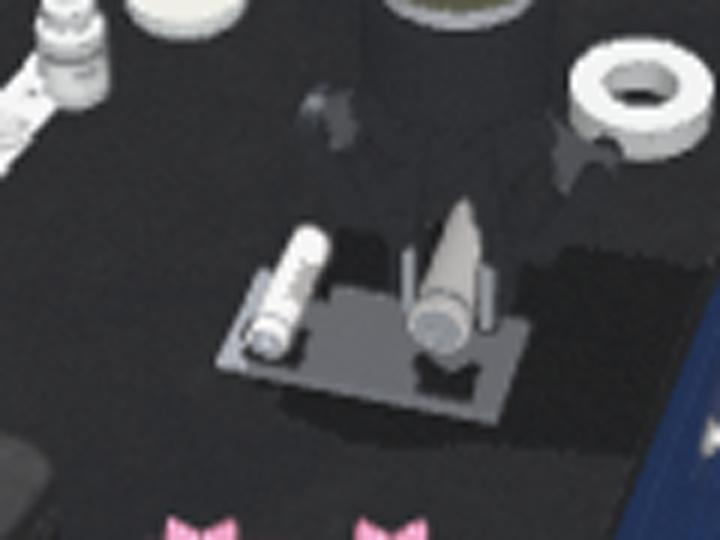

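>>> {"api": "move_arm", "payload": {
  "targets": [
    [[182,-30,0,0,0],[182,-56,0,0,0],[182,-56,0,10,0],[182,-56,0,22,0],[182,-56,0,23,0],[182,-56,0,23,0]]
  ]
}}

```text
time_s: 4.62
eef_pos: [459.5, 123.8, 19.0]
tool_rot: [[-0.057, 0.998, -0.001], [0.998, 0.057, 0.0], [0.0, -0.001, -1.0]]
wrist_force: [0.5, -0.4, -1.3]
finger_gap: 25.0
```

>>> {"api": "move_arm", "payload": {
  "targets": [
    [[182,0,0,1.5,0],[182,0,0,3,0],[182,0,0,3,0]]
  ]
}}

```text
time_s: 5.0
eef_pos: [459.8, 123.3, 16.8]
tool_rot: [[-0.056, 0.998, 0.001], [0.998, 0.056, -0.0], [-0.0, 0.001, -1.0]]
wrist_force: [-1.2, -0.9, 4.6]
finger_gap: 25.1
```

>>> {"api": "move_arm", "payload": {
  "targets": [
    [[182,0,0,1,0],[182,0,0,2,0],[182,0,0,2,0]]
  ]
}}

```text
time_s: 5.38
eef_pos: [459.8, 123.0, 15.1]
tool_rot: [[-0.056, 0.998, 0.001], [0.998, 0.056, -0.001], [-0.001, 0.001, -1.0]]
wrist_force: [-2.4, -3.6, 8.3]
finger_gap: 25.0
```

>>> {"api": "move_arm", "payload": {
  "targets": [
    [[182,0,0,1,0],[182,0,0,2,0],[182,0,0,2,0]]
  ]
}}

```text
time_s: 5.75
eef_pos: [459.9, 122.8, 13.1]
tool_rot: [[-0.056, 0.998, 0.001], [0.998, 0.056, -0.001], [-0.001, 0.001, -1.0]]
wrist_force: [-2.4, -4.1, 8.9]
finger_gap: 25.1
```

```bash
python3 -c "
from h import *
st();snap('side','side4')
s=cv2.imread('pics/side4.png');cv2.imwrite('pics/s4.png',cv2.resize(s[170:260,270:390],None,fx=6,fy=6,interpolation=cv2.INTER_CUBIC))"
```

```text
time_s 5.75
eef_pos [459.855, 122.818, 13.123]
tool_rot [[-0.056, 0.998, 0.001], [0.998, 0.056, -0.001], [-0.001, 0.001, -1.0]]
wrist_force [-2.449, -4.141, 8.912]
wrist_torque [-0.546, 0.434, 0.048]
finger_gap 25.087
qpos [0.012, 0.549, 1.79, -0.001, 0.802, -0.044]
```

View pics/s4.png

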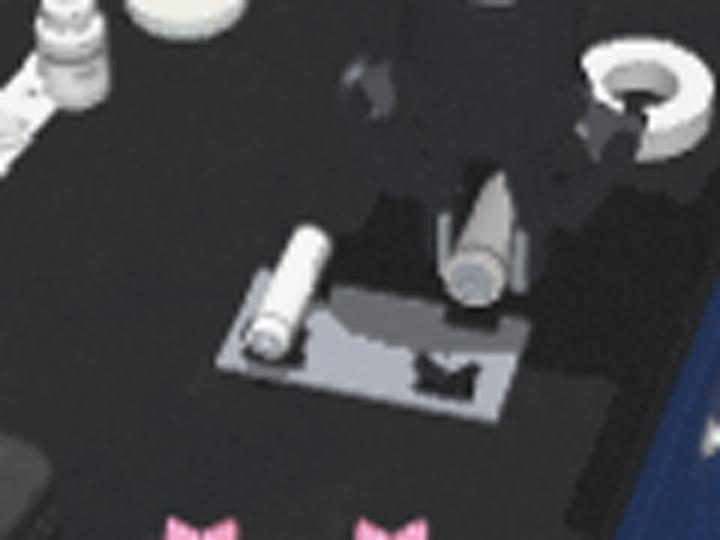

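>>> {"api": "move_arm", "payload": {
  "targets": [
    [[182,0,0,-20,0],[182,0,0,-60,0],[182,0,0,-80,0],[182,0,0,-80,0]]
  ]
}}

```text
time_s: 6.3
eef_pos: [460.3, 123.3, 93.3]
tool_rot: [[-0.056, 0.998, 0.003], [0.998, 0.056, 0.0], [-0.0, 0.003, -1.0]]
wrist_force: [0.1, 0.1, -1.8]
finger_gap: 25.2
```

```bash
python3 -c "
from g import *
st();P=wc(-30,41.5,80);print(P);go(P,-7.8)"
```

```text
time_s 6.3
eef_pos [460.253, 123.334, 93.331]
tool_rot [[-0.056, 0.998, 0.003], [0.998, 0.056, 0.0], [-0.0, 0.003, -1.0]]
wrist_force [0.078, 0.139, -1.752]
wrist_torque [0.008, 0.012, 0.025]
finger_gap 25.202
qpos [0.013, 0.413, 1.707, 0.0, 1.018, -0.043]
[ 465.2 -228.    80. ]
shift [-351.   -14.8   13.3] twist 1.763 curyaw 93.21
```

>>> {"api": "move_arm", "payload": {
  "targets": [
    [[182,-50,0,0,0.18],[182,-100,-3,0,0.36],[182,-150,-6,0,0.54],[182,-200,-9,0,0.72],[182,-250,-11,0,0.9],[182,-300,-13,0,1.08],[182,-351,-15,0,1.26],[182,-351,-15,0,1.44]]
  ]
}}

```text
time_s: 7.3
eef_pos: [463.9, -231.1, 90.7]
tool_rot: [[0.984, 0.176, -0.001], [0.176, -0.984, 0.0], [-0.001, -0.0, -1.0]]
wrist_force: [-0.5, 0.1, -0.3]
finger_gap: 25.3
```

>>> {"api": "move_arm", "payload": {
  "targets": [
    [[182,0,0,0,0.16],[182,0,0,0,0.323],[182,0,0,0,0.323],[182,0,0,0,0.323]]
  ]
}}

```text
time_s: 7.8
eef_pos: [464.2, -227.8, 91.7]
tool_rot: [[0.991, -0.133, -0.001], [-0.133, -0.991, 0.001], [-0.001, -0.001, -1.0]]
wrist_force: [0.1, -1.2, -1.4]
finger_gap: 25.4
```

```bash
python3 -c "
from g import *
st();P=wc(-30,41.5,70);go(P,-7.8);snap('side','side5')
s=cv2.imread('pics/side5.png');cv2.imwrite('pics/s5.png',cv2.resize(s[70:180,310:450],None,fx=5,fy=5,interpolation=cv2.INTER_CUBIC))"
```

```text
time_s 7.8
eef_pos [464.151, -227.841, 91.674]
tool_rot [[0.991, -0.133, -0.001], [-0.133, -0.991, 0.001], [-0.001, -0.001, -1.0]]
wrist_force [0.086, -1.167, -1.36]
wrist_torque [0.001, -0.017, 0.041]
finger_gap 25.367
qpos [-0.686, 0.475, 1.597, -0.0, 1.071, 1.018]
shift [ 1.1  0.  21.7] twist 0.003 curyaw -7.63
```

View pics/s5.png

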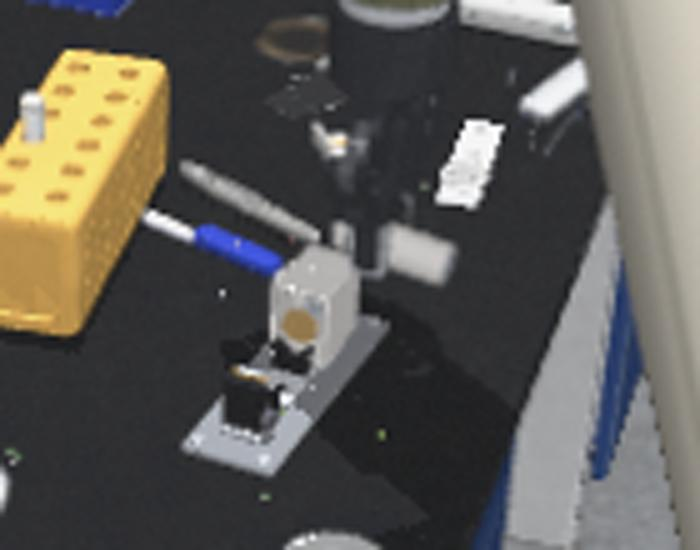

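>>> {"api": "move_arm", "payload": {
  "targets": [
    [[182,1,0,12,0],[182,1,0,24,0],[182,1,0,24,0]]
  ]
}}

```text
time_s: 8.22
eef_pos: [464.8, -227.7, 67.0]
tool_rot: [[0.991, -0.135, -0.002], [-0.135, -0.991, 0.002], [-0.002, -0.001, -1.0]]
wrist_force: [-0.2, 0.5, -1.1]
finger_gap: 25.1
```

>>> {"api": "move_arm", "payload": {
  "targets": [
    [[182,0,0,1,0],[182,0,0,2,0],[182,0,0,2,0]]
  ]
}}

```text
time_s: 8.6
eef_pos: [465.4, -228.2, 66.5]
tool_rot: [[0.991, -0.136, 0.0], [-0.136, -0.991, -0.0], [0.0, 0.0, -1.0]]
wrist_force: [-0.1, -0.0, -1.4]
finger_gap: 25.3
```

>>> {"api": "move_arm", "payload": {
  "targets": [
    [[182,0,0,1,0],[182,0,0,2,0],[182,0,0,2,0]]
  ]
}}

```text
time_s: 8.98
eef_pos: [465.3, -228.2, 64.3]
tool_rot: [[0.991, -0.136, -0.0], [-0.136, -0.991, 0.0], [-0.0, -0.0, -1.0]]
wrist_force: [-0.6, 1.2, -0.2]
finger_gap: 25.0
```

>>> {"api": "move_arm", "payload": {
  "targets": [
    [[182,0,0,0.7,0],[182,0,0,1.4,0],[182,0,0,2,0],[182,0,0,2,0]]
  ]
}}

```text
time_s: 9.48
eef_pos: [465.3, -228.2, 62.9]
tool_rot: [[0.991, -0.136, 0.0], [-0.136, -0.991, -0.0], [0.0, 0.0, -1.0]]
wrist_force: [-2.1, 1.8, 6.4]
finger_gap: 25.0
```

>>> {"api": "move_arm", "payload": {
  "targets": [
    [[182,0,0,0.7,0],[182,0,0,1.4,0],[182,0,0,2,0],[182,0,0,2,0]]
  ]
}}

```text
time_s: 9.98
eef_pos: [465.1, -228.2, 61.1]
tool_rot: [[0.991, -0.136, -0.0], [-0.136, -0.991, -0.0], [-0.0, 0.0, -1.0]]
wrist_force: [-4.3, 1.1, 9.1]
finger_gap: 25.3
```

>>> {"api": "move_arm", "payload": {
  "targets": [
    [[182,0,0,0.7,0],[182,0,0,1.4,0],[182,0,0,2,0],[182,0,0,2,0]]
  ]
}}

```text
time_s: 10.48
eef_pos: [465.0, -228.2, 59.0]
tool_rot: [[0.991, -0.136, -0.0], [-0.136, -0.991, -0.0], [-0.0, 0.0, -1.0]]
wrist_force: [-5.3, 0.8, 9.9]
finger_gap: 24.9
```

```bash
python3 -c "
from g import *
st();snap('side','side6')
s=cv2.imread('pics/side6.png');cv2.imwrite('pics/s6.png',cv2.resize(s[100:170,340:430],None,fx=8,fy=8,interpolation=cv2.INTER_CUBIC))"
```

```text
time_s 10.475
eef_pos [464.966, -228.165, 58.997]
tool_rot [[0.991, -0.136, -0.0], [-0.136, -0.991, -0.0], [-0.0, 0.0, -1.0]]
wrist_force [-5.28, 0.803, 9.906]
wrist_torque [0.17, 0.573, 0.019]
finger_gap 24.95
qpos [-0.685, 0.523, 1.63, -0.001, 0.989, 1.022]
```

View pics/s6.png

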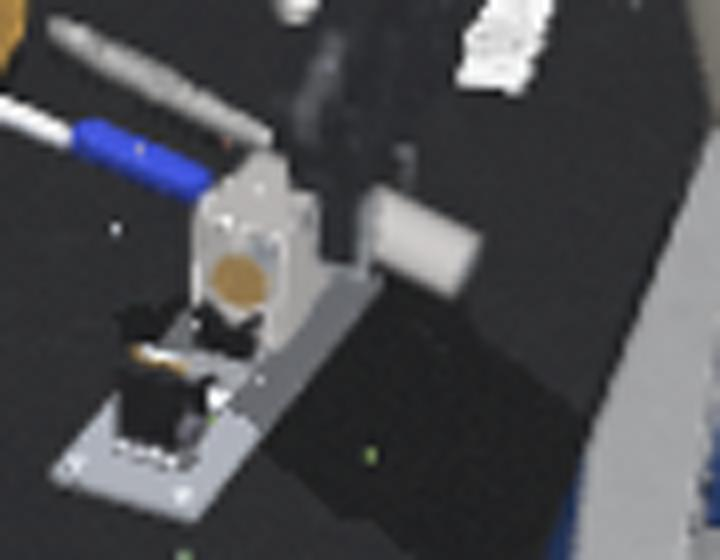

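>>> {"api": "move_arm", "payload": {
  "targets": [
    [[182,0,0,-15,0],[182,0,0,-45,0],[182,0,0,-51,0],[182,0,0,-51,0]]
  ]
}}

```text
time_s: 11.02
eef_pos: [465.2, -228.1, 109.0]
tool_rot: [[0.991, -0.136, -0.0], [-0.136, -0.991, 0.0], [-0.0, -0.0, -1.0]]
wrist_force: [-0.2, 1.1, -2.1]
finger_gap: 24.9
```

```bash
python3 -c "
from g import *
st();P=wc(42,0,110);print(P);go(P,82.2)"
```

```text
time_s 11.025
eef_pos [465.218, -228.069, 108.955]
tool_rot [[0.991, -0.136, -0.0], [-0.136, -0.991, 0.0], [-0.0, -0.0, -1.0]]
wrist_force [-0.171, 1.078, -2.107]
wrist_torque [0.02, 0.026, 0.006]
finger_gap 24.888
qpos [-0.685, 0.452, 1.573, -0.0, 1.116, 1.022]
[ 516.1 -162.3  110. ]
shift [ 41.5 -72.1  -1. ] twist -1.571 curyaw -7.81
```

>>> {"api": "move_arm", "payload": {
  "targets": [
    [[182,5,-9,0,-0.18],[182,10,-18,0,-0.36],[182,15,-27,0,-0.54],[182,20,-36,0,-0.72],[182,26,-45,0,-0.9],[182,31,-54,0,-1.08],[182,36,-63,0,-1.26],[182,41.5,-72,0,-1.44]]
  ]
}}

```text
time_s: 12.02
eef_pos: [515.9, -161.9, 107.9]
tool_rot: [[0.258, 0.966, -0.002], [0.966, -0.258, 0.001], [0.001, -0.002, -1.0]]
wrist_force: [0.4, 0.2, -0.8]
finger_gap: 25.0
```

>>> {"api": "move_arm", "payload": {
  "targets": [
    [[182,0,0,0,-0.131],[182,0,0,0,-0.131],[182,0,0,0,-0.131]]
  ]
}}

```text
time_s: 12.4
eef_pos: [516.0, -162.4, 108.7]
tool_rot: [[0.138, 0.99, -0.001], [0.99, -0.138, 0.001], [0.0, -0.001, -1.0]]
wrist_force: [-0.6, 0.6, -1.0]
finger_gap: 24.9
```

```bash
python3 -c "
from g import *
st();P=wc(42,0,110);go(P,82.2);snap('side','side7');snap('top','top7')
s=cv2.imread('pics/side7.png');a=cv2.resize(s[90:170,320:420],(500,400),interpolation=cv2.INTER_CUBIC)
s=cv2.imread('pics/top7.png');b=cv2.resize(s[170:230,420:495],(300,240),interpolation=cv2.INTER_CUBIC)
c=np.zeros((400,800,3),np.uint8);c[:,:500]=a;c[:240,500:]=b;cv2.imwrite('pics/s7.png',c)"
```

```text
time_s 12.4
eef_pos [515.967, -162.422, 108.667]
tool_rot [[0.138, 0.99, -0.001], [0.99, -0.138, 0.001], [0.0, -0.001, -1.0]]
wrist_force [-0.602, 0.577, -0.984]
wrist_torque [-0.037, -0.01, -0.023]
finger_gap 24.885
qpos [-0.524, 0.487, 1.509, -0.0, 1.146, -0.385]
shift [ 0.2  0.1 -1.3] twist -0.003 curyaw 82.05
```

View pics/s7.png

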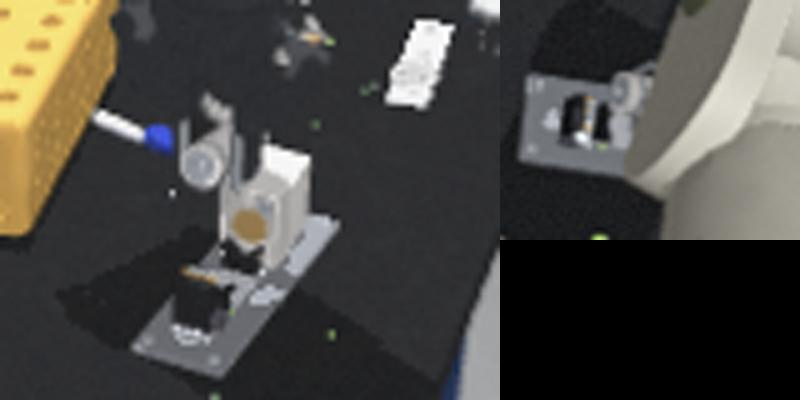

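```bash
python3 -c "
import cv2,numpy as np
s=cv2.imread('pics/side7.png');a=cv2.resize(s[105:135,345:380],(400,343),interpolation=cv2.INTER_CUBIC)
s=cv2.imread('pics/top7.png');b=cv2.resize(s[180:210,435:470],(400,343),interpolation=cv2.INTER_CUBIC)
cv2.imwrite('pics/s7b.png',np.hstack([a,b]))"
```

```text
(no output)
```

View pics/s7b.png

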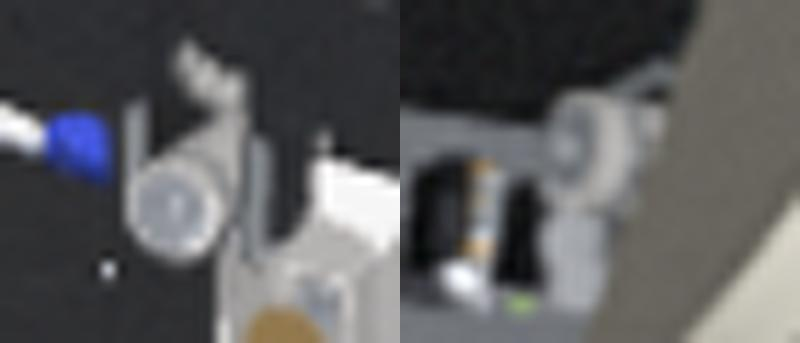

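```bash
python3 -c "
from g import *
p,e=tri((449.2,192.2),(360.0,122.4));print(p,e)
q=p[:2]-C;print('cradle plate x,y',q@d,-q@n)
print(onz('top',(449.2,192.2),133)); 
for z in(128,131,134,137): q=wc(42+28.3,0,z);print(z,proj('top',q),proj('side',q))
"
```

```text
[ 518.3 -137.7  131.9] 2.7402318210241314
cradle plate x,y 66.63143683671396 1.1467001300852326
[ 519.5 -137.1  133. ]
128 [447.3 192.3] [358.6 124. ]
131 [447.7 192.1] [358.6 123.1]
134 [448.2 191.9] [358.7 122.2]
137 [448.6 191.7] [358.7 121.3]
```

>>> {"api": "move_arm", "payload": {
  "targets": [
    [[182,-1,0,20,0],[182,-2,0,40,0],[182,-2,0,52,0],[182,-2,0,55,0],[182,-2,0,55,0],[182,-2,0,55,0]]
  ]
}}

```text
time_s: 13.25
eef_pos: [516.2, -164.6, 54.9]
tool_rot: [[0.136, 0.991, 0.001], [0.991, -0.136, -0.001], [-0.0, 0.001, -1.0]]
wrist_force: [-0.2, -0.1, -0.8]
finger_gap: 24.6
```

```bash
python3 -c "
from g import *
st();P=wc(36,0,48.5);go(P,82.2);snap('side','side8');snap('top','top8')
s=cv2.imread('pics/side8.png');a=cv2.resize(s[105:165,340:400],(500,500),interpolation=cv2.INTER_CUBIC)
s=cv2.imread('pics/top8.png');b=cv2.resize(s[180:220,430:480],(300,240),interpolation=cv2.INTER_CUBIC)
c=np.zeros((500,800,3),np.uint8);c[:,:500]=a;c[:240,500:]=b;cv2.imwrite('pics/s8.png',c)"
```

```text
time_s 13.25
eef_pos [516.24, -164.593, 54.925]
tool_rot [[0.136, 0.991, 0.001], [0.991, -0.136, -0.001], [-0.0, 0.001, -1.0]]
wrist_force [-0.215, -0.051, -0.81]
wrist_torque [-0.001, 0.004, 0.017]
finger_gap 24.575
qpos [-0.527, 0.56, 1.568, -0.0, 1.013, -0.391]
shift [-3.7 -0.4  6.4] twist 0.0 curyaw 82.2
```

View pics/s8.png

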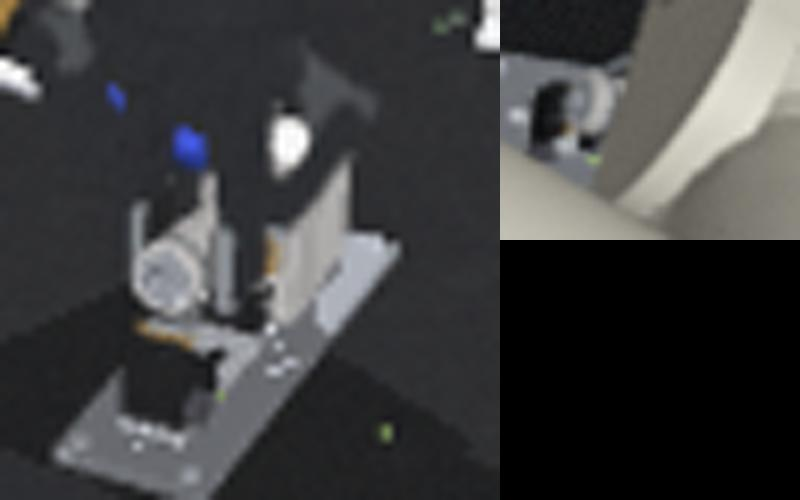

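>>> {"api": "move_arm", "payload": {
  "targets": [
    [[182,-1,0,4,0],[182,-3,0,6.4,0],[182,-3,0,6.4,0]]
  ]
}}

```text
time_s: 13.72
eef_pos: [515.4, -167.5, 47.6]
tool_rot: [[0.136, 0.991, -0.0], [0.991, -0.136, 0.0], [0.0, -0.0, -1.0]]
wrist_force: [-0.3, -1.0, -0.5]
finger_gap: 24.9
```

>>> {"api": "move_arm", "payload": {
  "targets": [
    [[182,-1.5,0,0,0],[182,-3,0,0,0],[182,-4,0,0,0],[182,-4,0,0,0]]
  ]
}}

```text
time_s: 14.22
eef_pos: [515.1, -170.1, 47.8]
tool_rot: [[0.136, 0.991, 0.0], [0.991, -0.136, 0.002], [0.002, -0.0, -1.0]]
wrist_force: [2.2, 7.2, -1.2]
finger_gap: 25.5
```

>>> {"api": "move_arm", "payload": {
  "targets": [
    [[182,-1,0,0,0],[182,-2,0,0,0],[182,-3,0,0,0],[182,-3,0,0,0]]
  ]
}}

```text
time_s: 14.72
eef_pos: [514.7, -170.7, 47.6]
tool_rot: [[0.135, 0.991, -0.0], [0.991, -0.135, 0.006], [0.006, -0.001, -1.0]]
wrist_force: [5.9, 19.5, 0.5]
finger_gap: 24.9
```

```bash
python3 -c "
from g import *
st();snap('side','side9')
s=cv2.imread('pics/side9.png');a=cv2.resize(s[105:165,340:400],(600,600),interpolation=cv2.INTER_CUBIC)
cv2.imwrite('pics/s9.png',a)"
```

```text
time_s 14.725
eef_pos [514.718, -170.653, 47.622]
tool_rot [[0.135, 0.991, -0.0], [0.991, -0.135, 0.006], [0.006, -0.001, -1.0]]
wrist_force [5.946, 19.498, 0.533]
wrist_torque [3.001, -0.941, 0.14]
finger_gap 24.908
qpos [-0.541, 0.572, 1.571, 0.006, 1.002, -0.409]
```

View pics/s9.png

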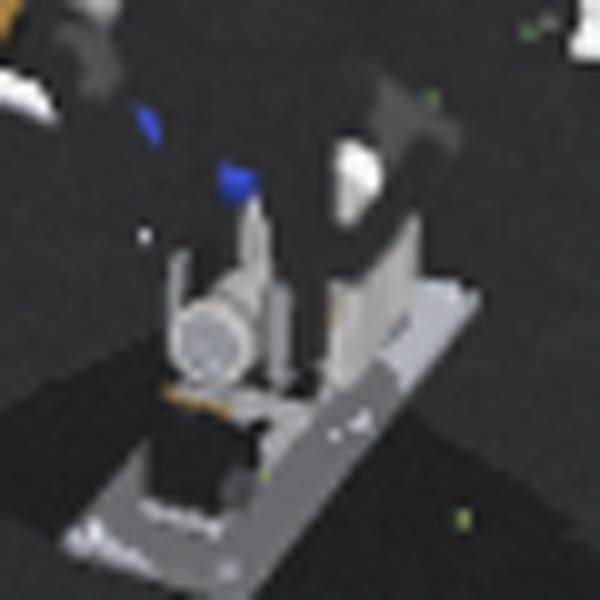

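```bash
python3 -c "
from g import *
for th in(0,10,15,20,25,30):
    a=np.radians(th);ax=np.array([n[0]*np.cos(a),n[1]*np.cos(a),np.sin(a)])
    P=np.array([465,-228.2,59+12.6]);A=P-ax*10;B=P-ax*44
    up=np.array([-n[0]*np.sin(a),-n[1]*np.sin(a),np.cos(a)])*13
    pa,pb=proj('side',A+up),proj('side',B+up);qb=proj('side',B-up);print(th,pb-pa,np.degrees(np.arctan2(*(pb-pa)[::-1])),(pb-[340,100])*8,(qb-[340,100])*8)
"
```

```text
0 [10.4  2.8] 14.833215843171136 [464.4 216.5] [459.6 274. ]
10 [10.1  4.4] 23.327667168094575 [466.9 235. ] [451.1 288.3]
15 [9.9 5.1] 27.434327958337875 [466.8 244. ] [445.8 294.7]
20 [9.5 5.8] 31.477797082499066 [465.9 252.8] [439.7 300.4]
25 [9.1 6.5] 35.480900519172685 [464.1 261.3] [433.1 305.4]
30 [8.6 7.1] 39.46637375332936 [461.5 269.5] [425.9 309.8]
```

>>> {"api": "move_arm", "payload": {
  "targets": [
    [[182,4,0,0,0],[182,10,0,-5,0],[182,12,0,-35,0],[182,12,0,-60,0],[182,12,0,-62,0],[182,12,0,-62,0]]
  ]
}}

```text
time_s: 15.52
eef_pos: [515.9, -162.4, 109.3]
tool_rot: [[0.136, 0.991, -0.001], [0.991, -0.136, 0.0], [0.0, -0.001, -1.0]]
wrist_force: [-0.3, 0.5, -0.4]
finger_gap: 25.1
```

```bash
python3 -c "
from g import *
st();P=wc(-30,42.5,100);print(P);go(P,-7.8)"
```

```text
time_s 15.525
eef_pos [515.871, -162.401, 109.306]
tool_rot [[0.136, 0.991, -0.001], [0.991, -0.136, 0.0], [0.0, -0.001, -1.0]]
wrist_force [-0.31, 0.505, -0.371]
wrist_torque [0.05, -0.001, -0.006]
finger_gap 25.108
qpos [-0.524, 0.486, 1.509, -0.0, 1.147, -0.388]
[ 464.2 -227.8  100. ]
shift [-71.9 -42.3   9.3] twist 1.571 curyaw 82.19
```

>>> {"api": "move_arm", "payload": {
  "targets": [
    [[182,-9,-5,0,0.18],[182,-18,-10,0,0.36],[182,-27,-16,0,0.54],[182,-36,-21,0,0.72],[182,-45,-26,0,0.9],[182,-54,-32,0,1.08],[182,-63,-37,0,1.26],[182,-72,-42,0,1.44]]
  ]
}}

```text
time_s: 16.52
eef_pos: [464.2, -228.1, 108.7]
tool_rot: [[1.0, -0.011, -0.002], [-0.011, -1.0, 0.001], [-0.002, -0.001, -1.0]]
wrist_force: [-0.0, -0.9, -1.1]
finger_gap: 25.3
```

>>> {"api": "move_arm", "payload": {
  "targets": [
    [[182,0,0,5,0.131],[182,0,0,9,0.131],[182,0,0,9,0.131],[182,0,0,9,0.131]]
  ]
}}

```text
time_s: 17.02
eef_pos: [464.9, -228.0, 100.8]
tool_rot: [[0.991, -0.134, -0.0], [-0.134, -0.991, 0.0], [-0.0, -0.0, -1.0]]
wrist_force: [0.0, -0.3, -1.1]
finger_gap: 24.9
```

```bash
cat > v.py <<'E'
from g import *
import sys
def view(nm,x0=340,y0=90,w=90,h=70,k=8):
    snap('side',nm);s=cv2.imread(f'pics/{nm}.png');cv2.imwrite(f'pics/{nm}z.png',cv2.resize(s[y0:y0+h,x0:x0+w],None,fx=k,fy=k,interpolation=cv2.INTER_CUBIC))
if __name__=='__main__':
    st();view(sys.argv[1])
E
python3 v.py side10
```

```text
time_s 17.025
eef_pos [464.87, -227.998, 100.775]
tool_rot [[0.991, -0.134, -0.0], [-0.134, -0.991, 0.0], [-0.0, -0.0, -1.0]]
wrist_force [0.009, -0.262, -1.138]
wrist_torque [-0.029, -0.04, -0.045]
finger_gap 24.868
qpos [-0.685, 0.463, 1.584, -0.0, 1.095, 1.021]
```

View pics/side10z.png

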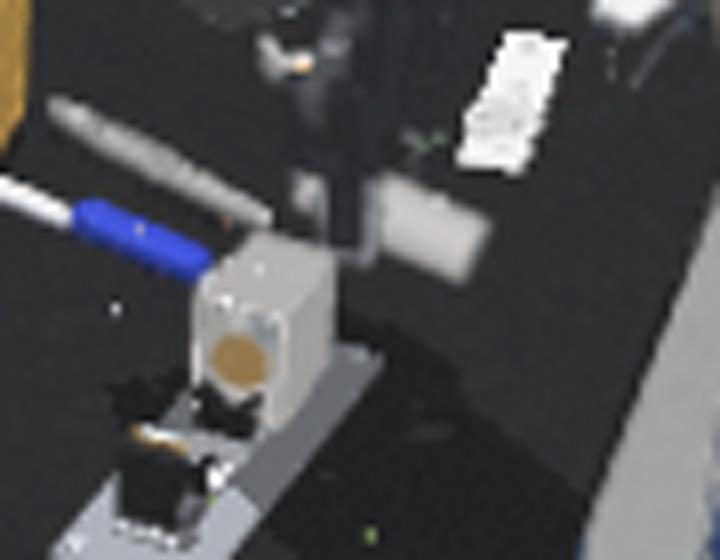

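```bash
cat > fit.py <<'E'
from g import *
from scipy.optimize import least_squares
def fit(tcp,t,b,top=None):
    def f(p):
        a=np.radians(p[0]);ax=np.array([n[0]*np.cos(a),n[1]*np.cos(a),np.sin(a)]);up=np.array([-n[0]*np.sin(a),-n[1]*np.sin(a),np.cos(a)])*13
        P=np.array(tcp)+[0,0,p[1]];B=P-ax*(35+p[2])
        return np.concatenate([proj('side',B+up)-t,proj('side',B-up)-b])
    r=least_squares(f,[12,13,9]);print('theta,up,g',r.x,'res px',r.fun)
px=lambda u,v,y0=90:np.array([340+u/8-.44,y0+v/8-.44])
if __name__=='__main__':
    fit((464.9,-228,100.8),px(493,220),px(468,283))
    fit((465,-228.2,59),px(482,236,100),px(455,298,100))
E
python3 fit.py
```

```text
theta,up,g [13.7 17.9 13.7] res px [-0.3  0.6  0.3 -0.6]
theta,up,g [15.  17.2 12.4] res px [-0.4  0.7  0.4 -0.7]
```

>>> {"api": "move_arm", "payload": {
  "targets": [
    [[182,1.5,0,20,0],[182,1.5,0,36,0],[182,1.5,0,41,0],[182,1.5,0,41,0]]
  ]
}}

```text
time_s: 17.58
eef_pos: [466.3, -228.3, 60.3]
tool_rot: [[0.991, -0.135, -0.0], [-0.135, -0.991, -0.0], [-0.0, 0.0, -1.0]]
wrist_force: [0.2, 0.6, -0.2]
finger_gap: 25.0
```

>>> {"api": "move_arm", "payload": {
  "targets": [
    [[182,0,0,0.7,0],[182,0,0,1.4,0],[182,0,0,2,0],[182,0,0,2,0]]
  ]
}}

```text
time_s: 18.08
eef_pos: [466.5, -228.5, 59.0]
tool_rot: [[0.991, -0.136, 0.001], [-0.136, -0.991, -0.001], [0.001, 0.001, -1.0]]
wrist_force: [-3.6, 1.8, 10.5]
finger_gap: 25.1
```

>>> {"api": "move_arm", "payload": {
  "targets": [
    [[182,0,0,1,0],[182,0,0,2,0],[182,0,0,3,0],[182,0,0,3,0]]
  ]
}}

```text
time_s: 18.58
eef_pos: [466.4, -228.5, 56.0]
tool_rot: [[0.991, -0.136, 0.001], [-0.136, -0.991, -0.001], [0.001, 0.001, -1.0]]
wrist_force: [-3.8, 1.3, 9.0]
finger_gap: 24.7
```

>>> {"api": "move_arm", "payload": {
  "targets": [
    [[182,0,0,1,0],[182,0,0,2,0],[182,0,0,3,0],[182,0,0,3,0]]
  ]
}}

```text
time_s: 19.08
eef_pos: [466.4, -228.6, 53.1]
tool_rot: [[0.991, -0.136, 0.001], [-0.136, -0.991, -0.001], [0.001, 0.001, -1.0]]
wrist_force: [-5.1, 1.8, 9.7]
finger_gap: 25.0
```

```bash
python3 v.py side11
```

```text
time_s 19.075
eef_pos [466.413, -228.575, 53.058]
tool_rot [[0.991, -0.136, 0.001], [-0.136, -0.991, -0.001], [0.001, 0.001, -1.0]]
wrist_force [-5.107, 1.806, 9.7]
wrist_torque [0.115, 0.459, 0.063]
finger_gap 24.958
qpos [-0.684, 0.533, 1.633, -0.0, 0.974, 1.023]
```

View pics/side11z.png

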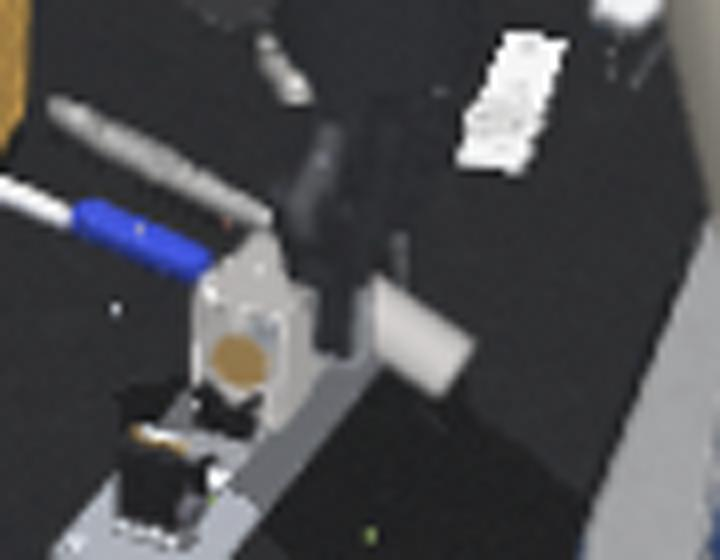

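```bash
python3 -c "
from fit import *
fit((466.4,-228.6,53.1),px(477,344),px(438,398))"
```

```text
theta,up,g [25.5 19.4 13.3] res px [-0.5  0.6  0.5 -0.6]
```

>>> {"api": "move_arm", "payload": {
  "targets": [
    [[182,0,0,-15,0],[182,0,0,-45,0],[182,0,0,-57,0],[182,0,0,-57,0]]
  ]
}}

```text
time_s: 19.62
eef_pos: [466.6, -228.5, 109.3]
tool_rot: [[0.991, -0.136, 0.001], [-0.136, -0.991, -0.001], [0.001, 0.001, -1.0]]
wrist_force: [-0.5, -0.1, -1.5]
finger_gap: 24.5
```

```bash
python3 -c "
from g import *
P=wc(45,0,110);go(P,82.2)";python3 v.py side12
```

```text
shift [ 40.1 -75.3  -0.7] twist -1.571 curyaw -7.8
time_s 19.625
eef_pos [466.578, -228.464, 109.269]
tool_rot [[0.991, -0.136, 0.001], [-0.136, -0.991, -0.001], [0.001, 0.001, -1.0]]
wrist_force [-0.472, -0.082, -1.48]
wrist_torque [-0.017, 0.027, -0.019]
finger_gap 24.456
qpos [-0.684, 0.453, 1.57, 0.0, 1.116, 1.023]
```

View pics/side12z.png

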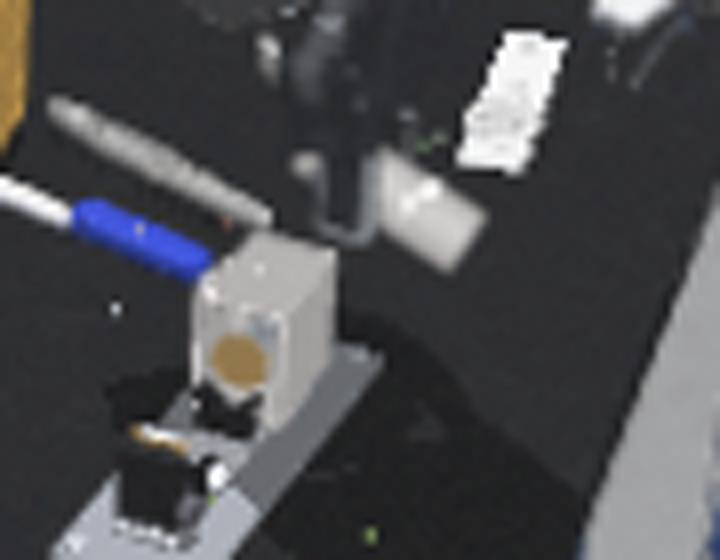

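```bash
python3 -c "
from fit import *
fit((466.6,-228.5,109.3),px(490,212),px(450,272))
for th,up,g in((22,19,13),(25,20,13),(20,19,12)):
  a=np.radians(th);T=np.array([466.6,-228.5,109.3+up])+(40-g)*np.array([n[0]*np.cos(a),n[1]*np.cos(a),np.sin(a)]);print((proj('side',T)-[339.6,89.6])*8)"
```

```text
theta,up,g [24.2 20.6 13.8] res px [-0.6  0.8  0.6 -0.8]
[302.  132.3]
[303.6 127.4]
[298.8 132.8]
```

>>> {"api": "move_arm", "payload": {
  "targets": [
    [[182,5,-9,0,-0.18],[182,10,-18,0,-0.36],[182,15,-27,0,-0.54],[182,20,-36,0,-0.72],[182,25,-45,0,-0.9],[182,30,-54,0,-1.08],[182,35,-65,0,-1.26],[182,40,-75,0,-1.44]]
  ]
}}

```text
time_s: 20.68
eef_pos: [515.9, -158.9, 107.6]
tool_rot: [[0.258, 0.966, -0.002], [0.966, -0.258, 0.001], [0.001, -0.002, -1.0]]
wrist_force: [0.9, -0.2, -0.8]
finger_gap: 24.7
```

>>> {"api": "move_arm", "payload": {
  "targets": [
    [[182,0,0,10,-0.131],[182,0,0,25,-0.131],[182,0,0,40,-0.131],[182,0,0,50,-0.131],[182,0,0,50,-0.131],[182,0,0,50,-0.131]]
  ]
}}

```text
time_s: 21.42
eef_pos: [516.4, -159.6, 59.2]
tool_rot: [[0.136, 0.991, 0.001], [0.991, -0.136, -0.0], [-0.0, 0.001, -1.0]]
wrist_force: [0.1, 0.3, -1.5]
finger_gap: 25.0
```

```bash
python3 -c "
from g import *
P=wc(43,0,41);go(P,82.2)";python3 v.py side13
```

```text
shift [-1.7  0.1 18.2] twist -0.0 curyaw 82.18
time_s 21.425
eef_pos [516.366, -159.61, 59.227]
tool_rot [[0.136, 0.991, 0.001], [0.991, -0.136, -0.0], [-0.0, 0.001, -1.0]]
wrist_force [0.074, 0.274, -1.535]
wrist_torque [-0.018, 0.024, -0.009]
finger_gap 25.041
qpos [-0.519, 0.552, 1.567, -0.0, 1.022, -0.382]
```

View pics/side13z.png

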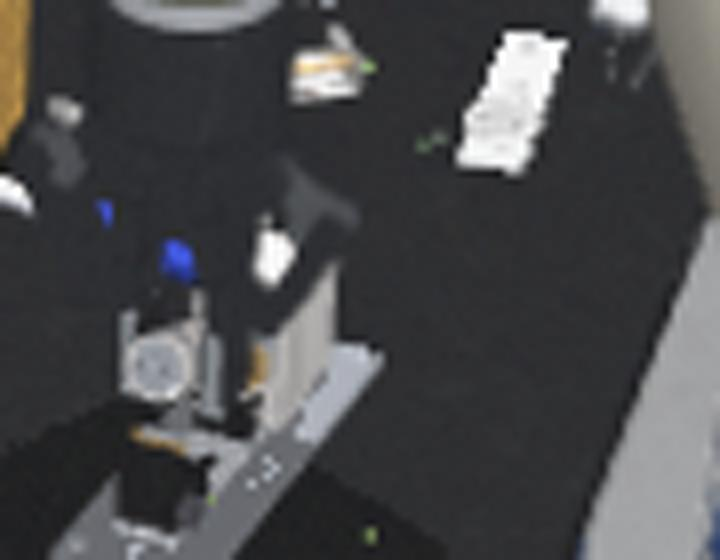

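```bash
python3 -c "
from g import *
for th,up,g in((24,20,13.5),(21,19.5,13),(18,19,13)):
  a=np.radians(th);ax=np.array([d[0]*np.cos(a),d[1]*np.cos(a),np.sin(a)]);B=np.array([516.4,-159.6,59.2+up]);
  print(th,(proj('side',B+(40-g)*ax)-[339.6,89.6])*8,(proj('side',B+(35-g)*ax)-[339.6,89.6])*8)"
```

```text
24 [151.4 361.2] [156.5 359.6]
21 [150.1 366.2] [155.4 363.9]
18 [149.5 371. ] [154.8 368. ]
```

>>> {"api": "move_arm", "payload": {
  "targets": [
    [[182,-1,0,9,0],[182,-1.7,0,16,0],[182,-1.7,0,18,0],[182,-1.7,0,18,0]]
  ]
}}

```text
time_s: 21.98
eef_pos: [516.2, -161.4, 41.6]
tool_rot: [[0.136, 0.991, 0.001], [0.991, -0.136, -0.001], [-0.001, 0.001, -1.0]]
wrist_force: [-1.8, 0.4, 8.4]
finger_gap: 24.9
```

>>> {"api": "move_arm", "payload": {
  "targets": [
    [[182,-1.5,0,0,0],[182,-3,0,0,0],[182,-4,0,0,0],[182,-4,0,0,0]]
  ]
}}

```text
time_s: 22.48
eef_pos: [515.3, -165.3, 40.7]
tool_rot: [[0.136, 0.991, -0.0], [0.991, -0.136, -0.0], [-0.0, -0.0, -1.0]]
wrist_force: [-1.0, -1.0, 0.8]
finger_gap: 25.2
```

>>> {"api": "move_arm", "payload": {
  "targets": [
    [[182,-1,0,0,0],[182,-2,0,0,0],[182,-3,0,0,0],[182,-3,0,0,0]]
  ]
}}

```text
time_s: 22.98
eef_pos: [514.9, -168.1, 40.9]
tool_rot: [[0.136, 0.991, -0.0], [0.991, -0.136, 0.0], [0.0, -0.0, -1.0]]
wrist_force: [0.3, -0.1, -1.8]
finger_gap: 24.9
```

```bash
python3 v.py side14
```

```text
time_s 22.975
eef_pos [514.917, -168.096, 40.861]
tool_rot [[0.136, 0.991, -0.0], [0.991, -0.136, 0.0], [0.0, -0.0, -1.0]]
wrist_force [0.346, -0.143, -1.77]
wrist_torque [0.012, -0.002, 0.059]
finger_gap 24.911
qpos [-0.534, 0.581, 1.58, -0.0, 0.981, -0.398]
```

View pics/side14z.png

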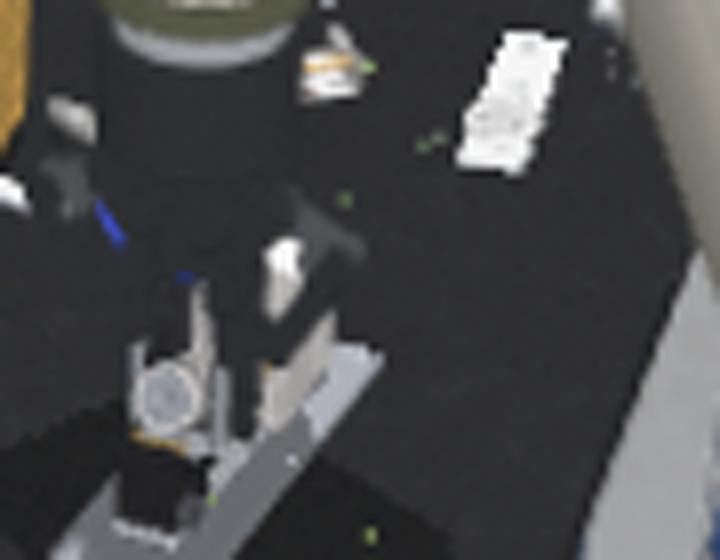

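>>> {"api": "move_arm", "payload": {
  "targets": [
    [[182,-1,0,0,0],[182,-2,0,0,0],[182,-3,0,0,0],[182,-3,0,0,0]]
  ]
}}

```text
time_s: 23.52
eef_pos: [514.5, -170.8, 40.9]
tool_rot: [[0.136, 0.991, -0.0], [0.991, -0.136, 0.0], [0.0, -0.0, -1.0]]
wrist_force: [-0.5, 2.3, -0.9]
finger_gap: 25.2
```

>>> {"api": "move_arm", "payload": {
  "targets": [
    [[182,-1,0,0,0],[182,-2,0,0,0],[182,-2,0,0,0]]
  ]
}}

```text
time_s: 23.9
eef_pos: [514.2, -172.9, 40.9]
tool_rot: [[0.136, 0.991, -0.0], [0.991, -0.136, 0.0], [0.0, -0.0, -1.0]]
wrist_force: [1.2, 3.6, -0.5]
finger_gap: 25.0
```

>>> {"api": "move_arm", "payload": {
  "targets": [
    [[182,-1,0,0,0],[182,-2,0,0,0],[182,-3,0,0,0],[182,-3,0,0,0]]
  ]
}}

```text
time_s: 24.4
eef_pos: [513.9, -175.9, 40.9]
tool_rot: [[0.136, 0.991, -0.0], [0.991, -0.136, 0.0], [0.0, -0.0, -1.0]]
wrist_force: [0.9, 4.1, -1.2]
finger_gap: 25.1
```

```bash
python3 v.py side15
```

```text
time_s 24.4
eef_pos [513.852, -175.904, 40.88]
tool_rot [[0.136, 0.991, -0.0], [0.991, -0.136, 0.0], [0.0, -0.0, -1.0]]
wrist_force [0.86, 4.138, -1.154]
wrist_torque [0.711, -0.145, 0.058]
finger_gap 25.054
qpos [-0.548, 0.583, 1.576, 0.0, 0.983, -0.412]
```

View pics/side15z.png

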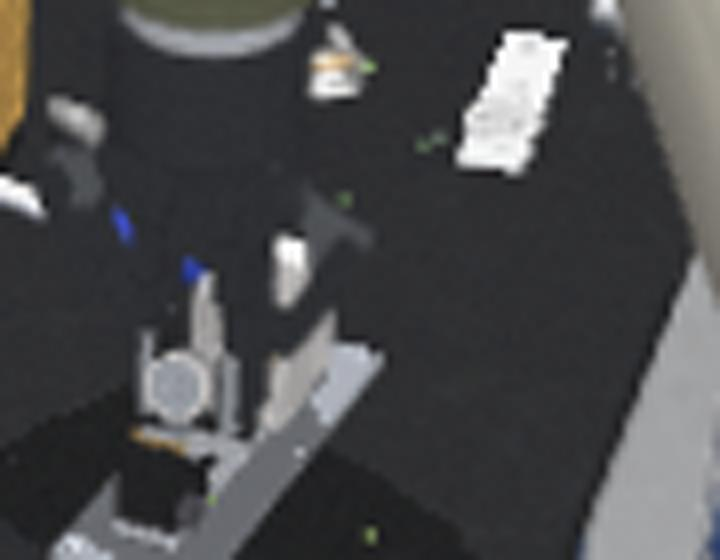

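>>> {"api": "move_arm", "payload": {
  "targets": [
    [[182,-1,0,0,0],[182,-2,0,0,0],[182,-3,0,0,0],[182,-3,0,0,0]]
  ]
}}

```text
time_s: 24.95
eef_pos: [513.4, -178.8, 40.9]
tool_rot: [[0.136, 0.991, -0.0], [0.991, -0.136, 0.001], [0.001, -0.0, -1.0]]
wrist_force: [1.7, 5.9, -0.3]
finger_gap: 24.7
```

>>> {"api": "move_arm", "payload": {
  "targets": [
    [[182,-1,0,0,0],[182,-1.2,0,0,0],[182,-1.2,0,0,0]]
  ]
}}

```text
time_s: 25.32
eef_pos: [513.3, -179.8, 40.9]
tool_rot: [[0.136, 0.991, -0.0], [0.991, -0.136, 0.001], [0.001, -0.0, -1.0]]
wrist_force: [1.3, 6.2, -0.4]
finger_gap: 25.3
```

```bash
python3 -c "
from h import *
st()"
```

```text
time_s 25.325
eef_pos [513.264, -179.792, 40.856]
tool_rot [[0.136, 0.991, -0.0], [0.991, -0.136, 0.001], [0.001, -0.0, -1.0]]
wrist_force [1.291, 6.188, -0.381]
wrist_torque [1.054, -0.22, 0.013]
finger_gap 25.326
qpos [-0.555, 0.584, 1.574, 0.001, 0.985, -0.419]
```

>>> {"api": "move_arm", "payload": {
  "targets": [
    [[182,0,0,1,0],[182,0,0,2,0],[182,0,0,3,0],[182,0,0,3,0]]
  ]
}}

```text
time_s: 25.82
eef_pos: [513.5, -180.0, 38.5]
tool_rot: [[0.135, 0.991, 0.001], [0.991, -0.135, -0.0], [-0.0, 0.001, -1.0]]
wrist_force: [0.8, 7.2, 4.8]
finger_gap: 24.9
```

>>> {"api": "move_arm", "payload": {
  "targets": [
    [[182,0,0,1,0],[182,0,0,2,0],[182,0,0,3,0],[182,0,0,3,0]]
  ]
}}

```text
time_s: 26.32
eef_pos: [513.5, -180.1, 35.5]
tool_rot: [[0.135, 0.991, 0.001], [0.991, -0.135, -0.0], [-0.0, 0.001, -1.0]]
wrist_force: [-0.1, 6.6, 4.4]
finger_gap: 25.4
```

>>> {"api": "move_arm", "payload": {
  "targets": [
    [[182,0,0,1,0],[182,0,0,2,0],[182,0,0,2,0]]
  ]
}}

```text
time_s: 26.7
eef_pos: [513.5, -180.0, 33.4]
tool_rot: [[0.135, 0.991, 0.001], [0.991, -0.135, -0.0], [-0.0, 0.001, -1.0]]
wrist_force: [0.9, 6.4, 3.5]
finger_gap: 25.0
```

>>> {"api": "move_arm", "payload": {
  "targets": [
    [[182,0,0,1,0],[182,0,0,2,0],[182,0,0,3,0],[182,0,0,3,0]]
  ]
}}

```text
time_s: 27.2
eef_pos: [514.1, -180.2, 30.8]
tool_rot: [[0.135, 0.991, 0.002], [0.991, -0.135, -0.001], [-0.001, 0.002, -1.0]]
wrist_force: [1.5, 7.3, 5.5]
finger_gap: 25.0
```

```bash
python3 v.py side16
```

```text
time_s 27.2
eef_pos [514.061, -180.222, 30.805]
tool_rot [[0.135, 0.991, 0.002], [0.991, -0.135, -0.001], [-0.001, 0.002, -1.0]]
wrist_force [1.487, 7.269, 5.469]
wrist_torque [0.912, -0.267, -0.001]
finger_gap 25.021
qpos [-0.555, 0.599, 1.582, 0.001, 0.958, -0.419]
```

View pics/side16z.png

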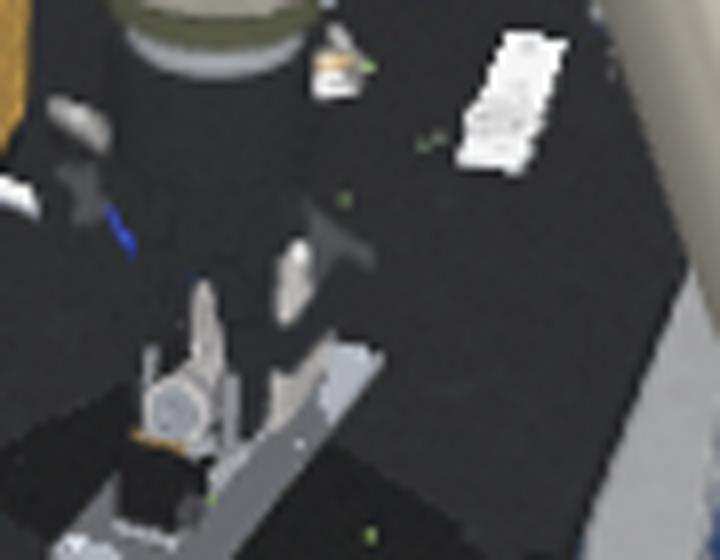

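>>> {"api": "move_arm", "payload": {
  "targets": [
    [[182,0,0,1,0],[182,0,0,2,0],[182,0,0,3,0],[182,0,0,3,0]]
  ]
}}

```text
time_s: 27.75
eef_pos: [514.4, -180.2, 28.0]
tool_rot: [[0.135, 0.991, 0.003], [0.991, -0.135, -0.001], [-0.001, 0.003, -1.0]]
wrist_force: [2.6, 8.4, 8.2]
finger_gap: 24.7
```

>>> {"api": "move_arm", "payload": {
  "targets": [
    [[182,0,0,1,0],[182,0,0,2,0],[182,0,0,2,0]]
  ]
}}

```text
time_s: 28.12
eef_pos: [514.5, -180.4, 26.3]
tool_rot: [[0.135, 0.991, 0.003], [0.991, -0.135, -0.002], [-0.001, 0.004, -1.0]]
wrist_force: [2.7, 7.8, 10.3]
finger_gap: 25.3
```

```bash
python3 v.py side17
```

```text
time_s 28.125
eef_pos [514.48, -180.439, 26.345]
tool_rot [[0.135, 0.991, 0.003], [0.991, -0.135, -0.002], [-0.001, 0.004, -1.0]]
wrist_force [2.707, 7.761, 10.337]
wrist_torque [0.838, -0.225, -0.014]
finger_gap 25.275
qpos [-0.555, 0.606, 1.585, 0.001, 0.947, -0.419]
```

View pics/side17z.png

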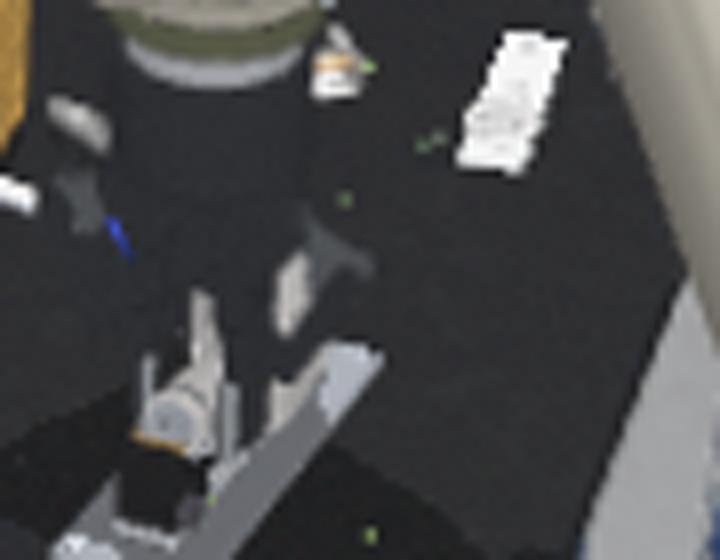

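>>> {"api": "move_arm", "payload": {
  "targets": [
    [[182,1,0,0,0],[182,1,0,0,0]]
  ]
}}

```text
time_s: 28.42
eef_pos: [514.5, -180.3, 26.3]
tool_rot: [[0.135, 0.991, 0.003], [0.991, -0.135, -0.003], [-0.003, 0.004, -1.0]]
wrist_force: [-0.4, 1.8, 9.4]
finger_gap: 25.0
```

>>> {"api": "move_arm", "payload": {
  "targets": [
    [[182,0,0,1,0],[182,0,0,2,0],[182,0,0,2,0]]
  ]
}}

```text
time_s: 28.8
eef_pos: [514.7, -180.3, 24.7]
tool_rot: [[0.135, 0.991, 0.004], [0.991, -0.135, -0.003], [-0.002, 0.004, -1.0]]
wrist_force: [0.3, 3.4, 12.1]
finger_gap: 25.0
```

```bash
python3 -c "
import v
from g import *
st();v.view('side18',350,120,35,30,20);
s=cv2.imread('pics/side17.png');cv2.imwrite('pics/q17.png',cv2.resize(s[120:150,350:385],None,fx=20,fy=20,interpolation=cv2.INTER_CUBIC))"
```

```text
time_s 28.8
eef_pos [514.678, -180.251, 24.714]
tool_rot [[0.135, 0.991, 0.004], [0.991, -0.135, -0.003], [-0.002, 0.004, -1.0]]
wrist_force [0.262, 3.427, 12.051]
wrist_torque [0.323, 0.04, -0.025]
finger_gap 25.015
qpos [-0.554, 0.608, 1.587, -0.001, 0.942, -0.417]
```

View pics/side18z.png

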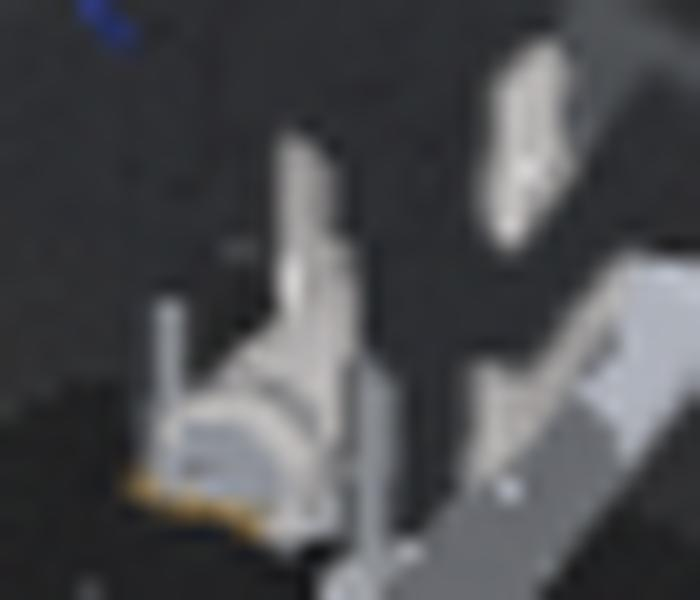

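>>> {"api": "move_arm", "payload": {
  "targets": [
    [[182,0,0.5,1,0],[182,0,0.5,2,0],[182,0,0.5,2,0]]
  ]
}}

```text
time_s: 29.22
eef_pos: [514.9, -180.2, 22.8]
tool_rot: [[0.135, 0.991, 0.003], [0.991, -0.135, -0.003], [-0.002, 0.004, -1.0]]
wrist_force: [-1.3, 3.8, 14.3]
finger_gap: 24.9
```

>>> {"api": "move_arm", "payload": {
  "targets": [
    [[182,0,0,1,0],[182,0,0,2,0],[182,0,0,2,0]]
  ]
}}

```text
time_s: 29.6
eef_pos: [514.8, -179.8, 20.1]
tool_rot: [[0.135, 0.991, 0.002], [0.991, -0.135, -0.002], [-0.002, 0.003, -1.0]]
wrist_force: [0.4, 5.0, 8.3]
finger_gap: 25.0
```

```bash
python3 -c "
import v
from g import *
st();v.view('side19',350,120,35,30,20);
print(tri)"
```

```text
time_s 29.6
eef_pos [514.776, -179.824, 20.08]
tool_rot [[0.135, 0.991, 0.002], [0.991, -0.135, -0.002], [-0.002, 0.003, -1.0]]
wrist_force [0.412, 5.032, 8.316]
wrist_torque [0.49, -0.018, -0.078]
finger_gap 24.992
qpos [-0.553, 0.616, 1.59, -0.0, 0.933, -0.417]
<function tri at 0x7fe4a468ce00>
```

View pics/side19z.png

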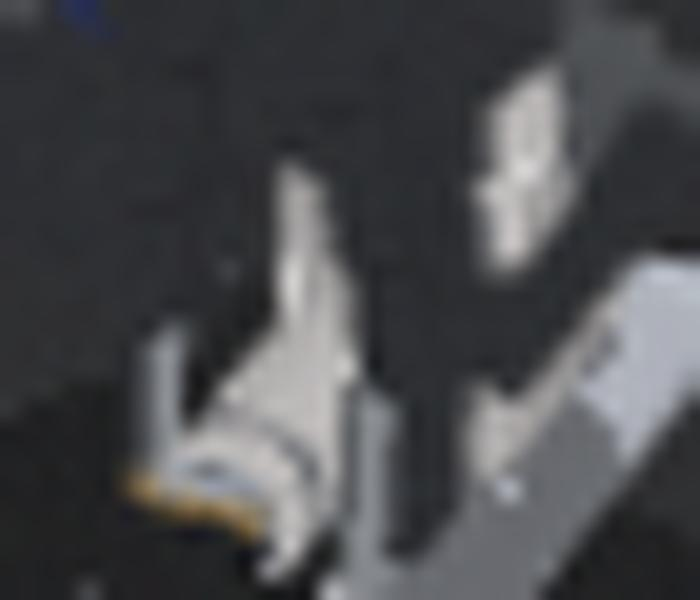

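```bash
cat > ov.py <<'E'
from g import *
import sys
def ov(nm,cfgs,x0=350,y0=120,w=35,h=30,k=20,Y=-1.0,S=17):
    s=cv2.imread(f'pics/{nm}.png');im=cv2.resize(s[y0:y0+h,x0:x0+w],None,fx=k,fy=k,interpolation=cv2.INTER_CUBIC)
    for (xf,zf,th),c in zip(cfgs,[(0,0,255),(0,255,0),(255,255,0)]):
        a=np.radians(th)
        for L,r in((70,13),(75,4)):
            pts=[]
            for ph in np.linspace(0,2*np.pi,40):
                x=xf+L*np.cos(a)-r*np.sin(ph)*np.sin(a);z=zf+L*np.sin(a)+r*np.sin(ph)*np.cos(a)
                p=proj('side',wc(x+S,Y+r*np.cos(ph),z));pts.append((p-[x0,y0]+.5)*k)
            cv2.polylines(im,[np.int32(pts)],True,c,1)
    cv2.imwrite('pics/ov.png',im)
E
python3 -c "
from ov import *
ov('side19',[(-39.5,40,0),(-39.5,40,4),(-39.5,40,8)])"
```

```text
(no output)
```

View pics/ov.png

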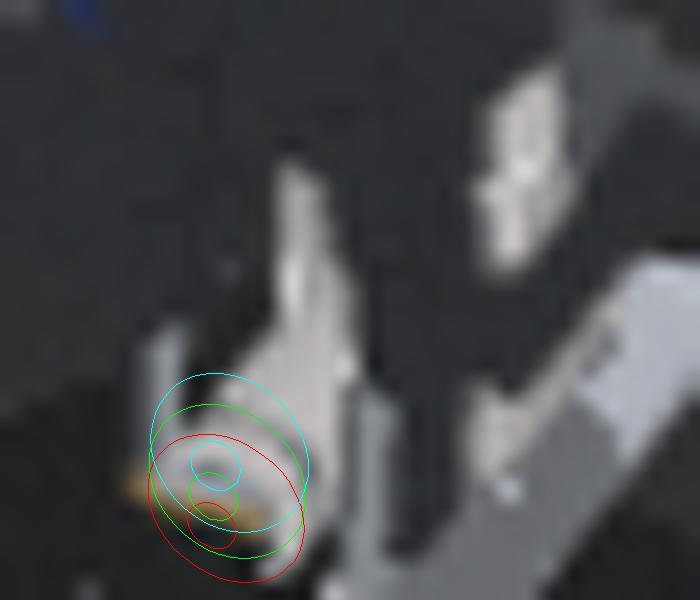

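>>> {"api": "move_arm", "payload": {
  "targets": [
    [[182,0,0,1,0],[182,0,0,1.5,0],[182,0,0,1.5,0]]
  ]
}}

```text
time_s: 30.02
eef_pos: [514.9, -179.9, 19.7]
tool_rot: [[0.135, 0.991, 0.003], [0.991, -0.135, -0.002], [-0.002, 0.004, -1.0]]
wrist_force: [-2.9, 5.3, 19.7]
finger_gap: 24.9
```

```bash
python3 -c "
import v
from g import *
st();v.view('side20',350,120,35,30,20)
from ov import *
ov('side20',[(-39.5,40,0),(-39.5,40,3)],Y=-2.5)"
```

```text
time_s 30.025
eef_pos [514.92, -179.881, 19.719]
tool_rot [[0.135, 0.991, 0.003], [0.991, -0.135, -0.002], [-0.002, 0.004, -1.0]]
wrist_force [-2.873, 5.284, 19.728]
wrist_torque [0.742, 0.387, -0.066]
finger_gap 24.942
qpos [-0.553, 0.616, 1.59, -0.0, 0.931, -0.417]
```

View pics/ov.png

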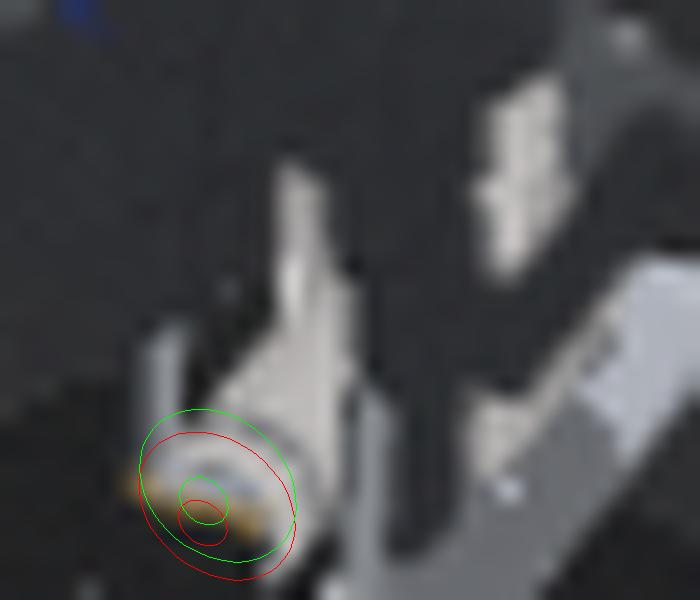

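>>> {"api": "move_arm", "payload": {
  "targets": [
    [[182,1,0,-0.6,0],[182,2,0,-0.6,0],[182,3.5,0,-0.6,0],[182,3.5,0,-0.6,0]]
  ]
}}

```text
time_s: 30.58
eef_pos: [515.1, -178.9, 19.8]
tool_rot: [[0.135, 0.991, 0.003], [0.991, -0.135, -0.006], [-0.006, 0.004, -1.0]]
wrist_force: [-5.6, -8.0, 11.8]
finger_gap: 25.6
```

```bash
python3 -c "
import v
from g import *
st();v.view('side21',350,120,35,30,20)
from ov import *
ov('side21',[(-36,40,0),(-36,40,3)],Y=-2.5)"
```

```text
time_s 30.575
eef_pos [515.127, -178.874, 19.818]
tool_rot [[0.135, 0.991, 0.003], [0.991, -0.135, -0.006], [-0.006, 0.004, -1.0]]
wrist_force [-5.604, -7.978, 11.833]
wrist_torque [-1.476, 0.965, -0.11]
finger_gap 25.595
qpos [-0.55, 0.616, 1.591, -0.005, 0.929, -0.411]
```

View pics/ov.png

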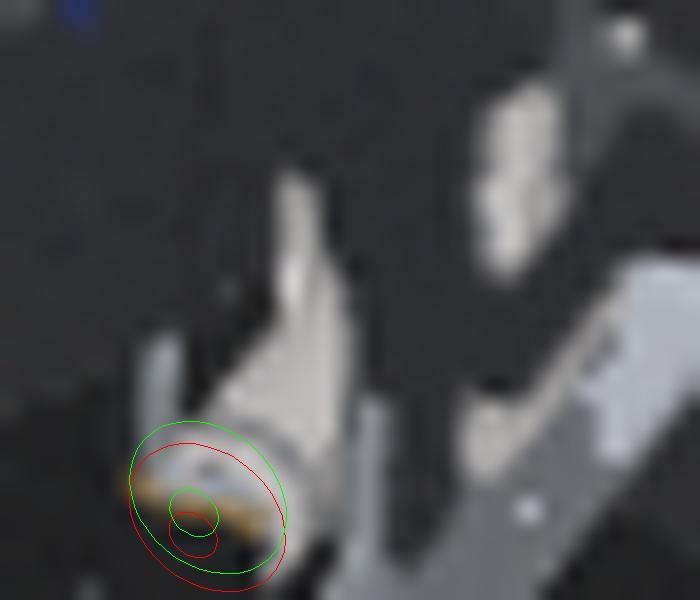

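```bash
python3 -c "
from g import *
for S in(16,17,18):
  for Y in (-1,):
    for nm,x,z in(('tip',36.5,47),('top',39.6,52)):
      print(S,nm,[((proj('side',wc(x+S,Y+y,z))-[350,120]+.5)*20).round() for y in(-8,8)])
s=cv2.imread('pics/side0.png');cv2.imwrite('pics/q0.png',cv2.resize(s[120:170,340:385],None,fx=13,fy=12,interpolation=cv2.INTER_CUBIC))
"
```

```text
16 tip [array([165., 474.]), array([262., 501.])]
16 top [array([157., 457.]), array([254., 484.])]
17 tip [array([162., 477.]), array([259., 505.])]
17 top [array([154., 460.]), array([251., 488.])]
18 tip [array([159., 481.]), array([256., 508.])]
18 top [array([151., 464.]), array([248., 491.])]
```

View pics/q0.png

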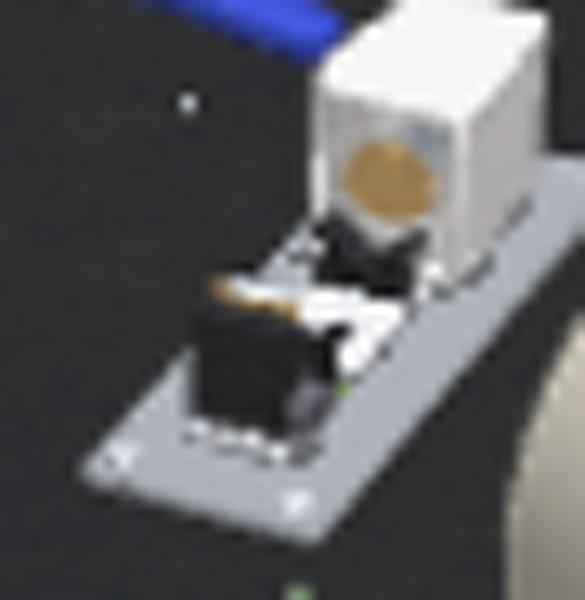

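>>> {"api": "move_arm", "payload": {
  "targets": [
    [[182,0,0,-0.5,0],[182,0,0,-0.8,0],[182,0,0,-0.8,0]]
  ]
}}

```text
time_s: 31.0
eef_pos: [515.1, -178.7, 19.9]
tool_rot: [[0.135, 0.991, 0.002], [0.991, -0.135, -0.006], [-0.005, 0.003, -1.0]]
wrist_force: [-3.3, -7.8, 5.1]
finger_gap: 24.9
```

```bash
python3 -c "
from g import *
st()"
```

```text
time_s 31.0
eef_pos [515.063, -178.747, 19.913]
tool_rot [[0.135, 0.991, 0.002], [0.991, -0.135, -0.006], [-0.005, 0.003, -1.0]]
wrist_force [-3.251, -7.789, 5.057]
wrist_torque [-1.477, 0.504, -0.123]
finger_gap 24.922
qpos [-0.55, 0.616, 1.591, -0.004, 0.93, -0.411]
```

>>> {"api": "move_arm", "payload": {
  "targets": [
    [[182,-1,0,-0.3,0],[182,-1.5,0,-0.3,0],[182,-1.5,0,-0.3,0]]
  ]
}}

```text
time_s: 31.38
eef_pos: [515.0, -178.8, 19.9]
tool_rot: [[0.136, 0.991, 0.002], [0.991, -0.136, -0.003], [-0.003, 0.003, -1.0]]
wrist_force: [-0.6, -5.5, 6.5]
finger_gap: 25.4
```

>>> {"api": "move_arm", "payload": {
  "targets": [
    [[182,-1.2,0,-0.3,0],[182,-1.2,0,-0.4,0],[182,-1.2,0,-0.4,0]]
  ]
}}

```text
time_s: 31.75
eef_pos: [514.8, -178.9, 20.0]
tool_rot: [[0.135, 0.991, 0.002], [0.991, -0.135, -0.001], [-0.001, 0.002, -1.0]]
wrist_force: [4.0, -1.1, 6.0]
finger_gap: 24.9
```

```bash
python3 v.py side22; python3 -c "
from g import *
snap('top','top22');s=cv2.imread('pics/top22.png');cv2.imwrite('pics/t22.png',cv2.resize(s[170:230,410:500],None,fx=8,fy=8,interpolation=cv2.INTER_CUBIC))"
```

```text
time_s 31.75
eef_pos [514.841, -178.924, 19.989]
tool_rot [[0.135, 0.991, 0.002], [0.991, -0.135, -0.001], [-0.001, 0.002, -1.0]]
wrist_force [3.969, -1.089, 6.025]
wrist_torque [-0.563, -0.464, -0.02]
finger_gap 24.86
qpos [-0.552, 0.616, 1.59, -0.0, 0.933, -0.416]
```

View pics/t22.png

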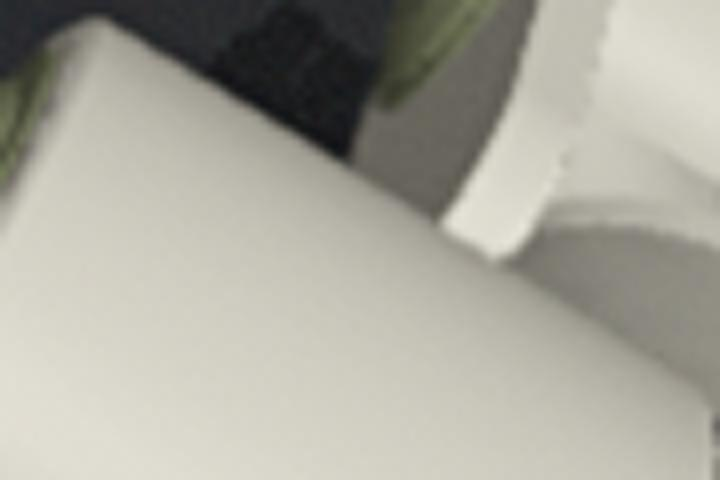

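>>> {"api": "move_arm", "payload": {
  "targets": [
    [[179,0,0,0,0],[178,0,0,0,0],[177,0,0,0,0],[176,0,0,0,0]]
  ]
}}

```text
time_s: 32.35
eef_pos: [514.5, -178.9, 19.5]
tool_rot: [[0.136, 0.991, 0.001], [0.991, -0.136, -0.001], [-0.001, 0.001, -1.0]]
wrist_force: [3.4, -2.8, 2.4]
finger_gap: 26.7
```

```bash
python3 -c "
import v
from g import *
st();v.view('side23',350,120,35,30,20)"
```

```text
time_s 32.35
eef_pos [514.453, -178.882, 19.536]
tool_rot [[0.136, 0.991, 0.001], [0.991, -0.136, -0.001], [-0.001, 0.001, -1.0]]
wrist_force [3.401, -2.794, 2.389]
wrist_torque [-0.55, -0.608, 0.005]
finger_gap 26.661
qpos [-0.552, 0.617, 1.59, -0.0, 0.933, -0.416]
```

View pics/side23z.png

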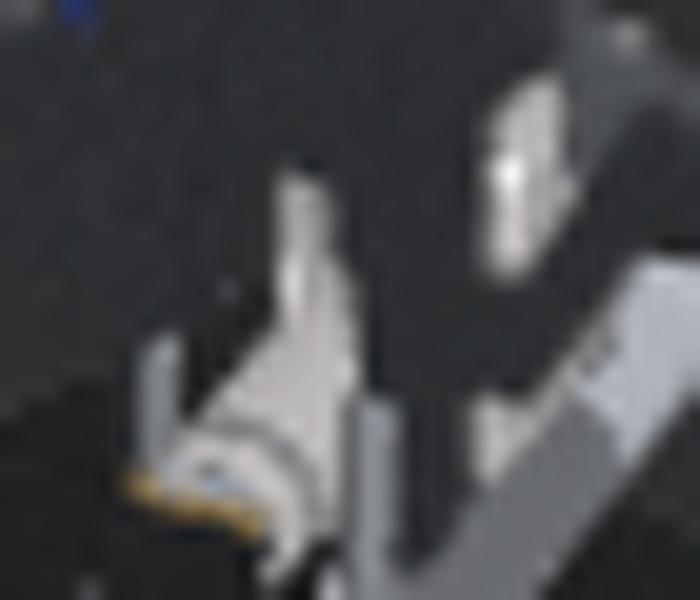

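>>> {"api": "move_arm", "payload": {
  "targets": [
    [[173,0,0,0,0],[170,0,0,0,0],[165,0,0,0,0],[155,0,0,0,0],[140,0,0,0,0],[125,0,0,0,0]]
  ]
}}

```text
time_s: 33.15
eef_pos: [514.0, -178.1, 19.4]
tool_rot: [[0.135, 0.991, -0.0], [0.991, -0.135, 0.0], [0.0, -0.0, -1.0]]
wrist_force: [-0.5, -0.2, -0.2]
finger_gap: 43.5
```

```bash
python3 -c "
import v
from g import *
st();v.view('side24',350,120,35,30,20)"
```

```text
time_s 33.15
eef_pos [513.977, -178.107, 19.43]
tool_rot [[0.135, 0.991, -0.0], [0.991, -0.135, 0.0], [0.0, -0.0, -1.0]]
wrist_force [-0.481, -0.189, -0.188]
wrist_torque [-0.064, 0.026, -0.0]
finger_gap 43.469
qpos [-0.551, 0.616, 1.591, 0.0, 0.934, -0.416]
```

View pics/side24z.png

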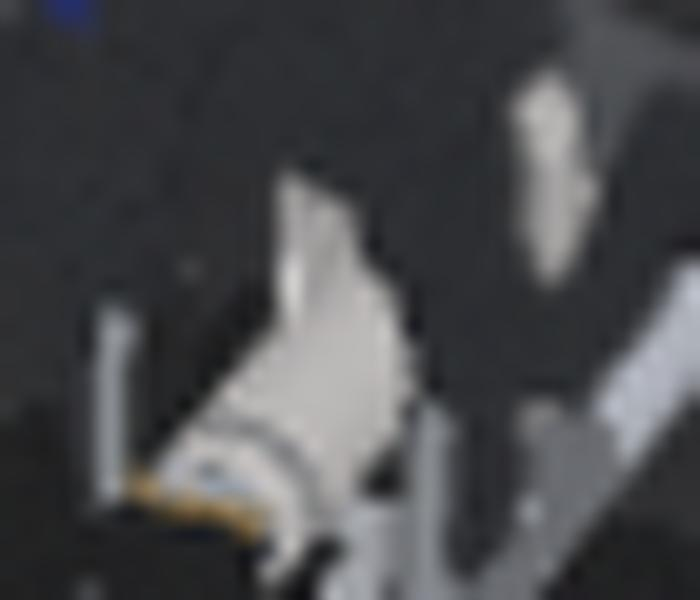

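>>> {"api": "move_arm", "payload": {
  "targets": [
    [[125,0,0,-10,0],[125,0,0,-40,0],[125,0,0,-80,0],[125,0,0,-130,0],[125,0,0,-150,0],[125,0,0,-150,0]]
  ]
}}

```text
time_s: 33.95
eef_pos: [514.5, -178.6, 171.3]
tool_rot: [[0.136, 0.991, 0.003], [0.991, -0.136, -0.002], [-0.001, 0.003, -1.0]]
wrist_force: [-0.4, -0.0, -0.7]
finger_gap: 43.3
```

```bash
python3 -c "
import v
from g import *
st();v.view('side25',345,110,50,50,12)"
```

```text
time_s 33.95
eef_pos [514.502, -178.617, 171.328]
tool_rot [[0.136, 0.991, 0.003], [0.991, -0.136, -0.002], [-0.001, 0.003, -1.0]]
wrist_force [-0.368, -0.016, -0.731]
wrist_torque [0.06, 0.022, 0.038]
finger_gap 43.338
qpos [-0.552, 0.421, 1.416, 0.0, 1.301, -0.416]
```

View pics/side25z.png

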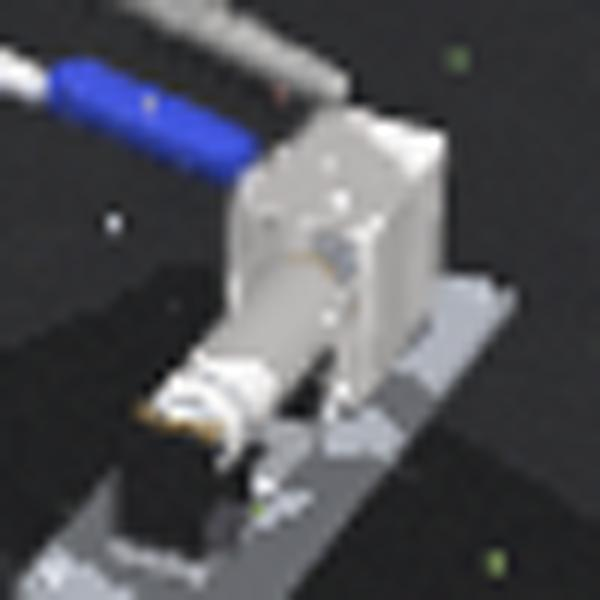

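>>> {"api": "move_arm", "payload": {
  "targets": [
    [[125,60,0,0,0],[125,120,0,0,0],[125,180,0,0,0],[125,240,0,0,0],[125,300,0,0,0],[125,320,0,0,0]]
  ]
}}

```text
time_s: 34.75
eef_pos: [556.7, 141.5, 167.9]
tool_rot: [[0.132, 0.991, -0.003], [0.991, -0.132, 0.0], [-0.0, -0.003, -1.0]]
wrist_force: [0.1, -0.9, -0.6]
finger_gap: 43.8
```

```bash
python3 -c "
from g import *
st();snap('top','top26');snap('side','side26')
t=cv2.imread('pics/top26.png');s=cv2.imread('pics/side26.png')
a=cv2.resize(t[183:225,422:497],(750,420),interpolation=cv2.INTER_CUBIC);cv2.imwrite('pics/t26.png',a)
b=cv2.resize(s[110:170,340:400],(600,600),interpolation=cv2.INTER_CUBIC);cv2.imwrite('pics/s26.png',b)"
```

```text
time_s 34.75
eef_pos [556.688, 141.539, 167.924]
tool_rot [[0.132, 0.991, -0.003], [0.991, -0.132, 0.0], [-0.0, -0.003, -1.0]]
wrist_force [0.075, -0.918, -0.579]
wrist_torque [-0.001, -0.012, -0.025]
finger_gap 43.835
qpos [0.043, 0.476, 1.331, 0.0, 1.338, 0.175]
```

View pics/t26.png

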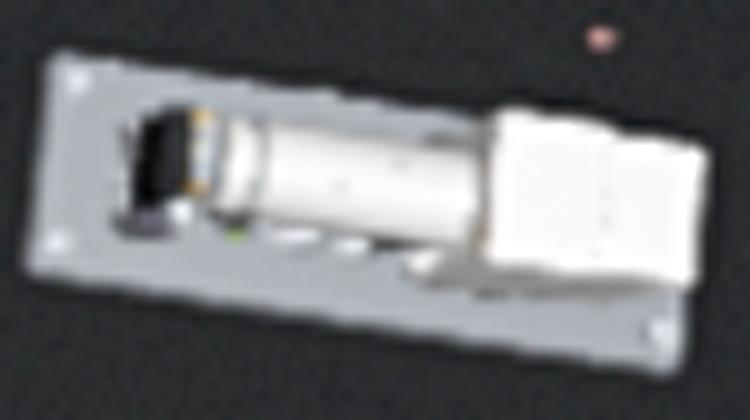

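View pics/s26.png

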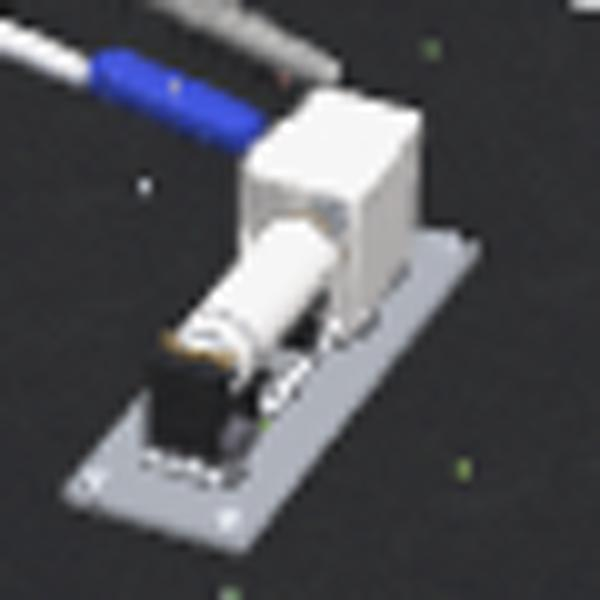

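```bash
python3 -c "
from g import *
def line(nm,th,side,Y,x0,y0,k):
    a=np.radians(th);P=[]
    K,D,T=cal(nm)
    for L in (12,65):
        x=-35+L*np.cos(a);
        zc=40+ (x+17)*np.tan(a)
        c=wc(x+17,Y,zc);ax=np.append(d*np.cos(a),np.sin(a));v=T[:3,3]-c
        w=np.cross(ax,v);w/=np.linalg.norm(w);P.append((proj(nm,c+side*13*w)-[x0,y0]+.5)*k)
    return P
for nm,x0,y0 in(('side',340,110),('top',422,183)):
  s=cv2.imread('pics/%s26.png'%nm);w,h=(60,60) if nm=='side' else (75,42)
  im=cv2.resize(s[y0:y0+h,x0:x0+w],None,fx=10,fy=10,interpolation=cv2.INTER_CUBIC)
  for th,c in((0,(0,0,255)),(4,(0,200,0))):
    for sd in(1,-1): 
      p=line(nm,th,sd,-1,x0,y0,10);cv2.line(im,*[tuple(map(int,q)) for q in p],c,1)
  cv2.imwrite('pics/o_%s.png'%nm,im)
"
```

View pics/o_side.png

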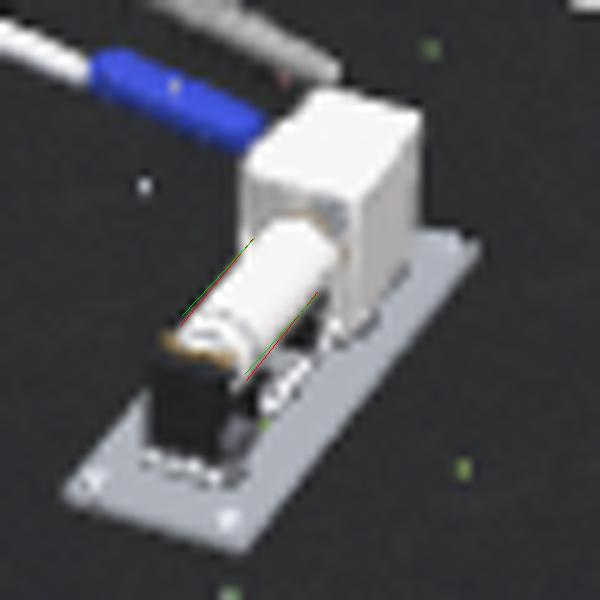

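```bash
python3 -c "
from g import *
go(wc(38,-0.7,100),82.2)"
```

```text
shift [-309.1    0.6   68.3] twist 0.003 curyaw 82.36
```

>>> {"api": "move_arm", "payload": {
  "targets": [
    [[255,-60,0,0,0],[255,-120,0,0,0],[255,-180,0,0,0],[255,-240,0,10,0],[255,-300,0,40,0],[255,-310,0,68,0],[255,-310,0,68,0],[255,-310,0,68,0]]
  ]
}}

```text
time_s: 35.85
eef_pos: [515.4, -168.7, 102.4]
tool_rot: [[0.136, 0.991, 0.001], [0.991, -0.136, -0.0], [-0.0, 0.001, -1.0]]
wrist_force: [0.3, -1.0, -0.4]
finger_gap: 0.1
```

```bash
python3 -c "
from g import *
st();go(wc(38,-0.7,58),82.2)"
```

```text
time_s 35.85
eef_pos [515.424, -168.661, 102.355]
tool_rot [[0.136, 0.991, 0.001], [0.991, -0.136, -0.0], [-0.0, 0.001, -1.0]]
wrist_force [0.328, -0.961, -0.447]
wrist_torque [0.012, -0.006, 0.023]
finger_gap 0.053
qpos [-0.535, 0.496, 1.514, 0.0, 1.13, -0.398]
shift [ 2.4  0.5 44.4] twist -0.0 curyaw 82.18
```

>>> {"api": "move_arm", "payload": {
  "targets": [
    [[255,2.4,0.5,20,0],[255,2.4,0.5,38,0],[255,2.4,0.5,45,0],[255,2.4,0.5,45,0],[255,2.4,0.5,45,0]]
  ]
}}

```text
time_s: 36.48
eef_pos: [516.7, -166.3, 57.5]
tool_rot: [[0.135, 0.991, 0.001], [0.991, -0.135, -0.001], [-0.001, 0.002, -1.0]]
wrist_force: [-0.1, -0.0, 0.5]
finger_gap: -0.3
```

>>> {"api": "move_arm", "payload": {
  "targets": [
    [[255,0,0,1,0],[255,0,0,2,0],[255,0,0,2,0]]
  ]
}}

```text
time_s: 36.85
eef_pos: [516.2, -166.2, 54.5]
tool_rot: [[0.136, 0.991, -0.0], [0.991, -0.136, 0.0], [0.0, -0.0, -1.0]]
wrist_force: [-0.6, -0.5, -0.5]
finger_gap: 0.2
```

>>> {"api": "move_arm", "payload": {
  "targets": [
    [[255,0,0,1,0],[255,0,0,1,0]]
  ]
}}

```text
time_s: 37.1
eef_pos: [516.2, -166.2, 53.4]
tool_rot: [[0.136, 0.991, -0.0], [0.991, -0.136, 0.0], [0.0, -0.0, -1.0]]
wrist_force: [-0.6, -0.1, 0.0]
finger_gap: -0.2
```

No contact down to 53.4 mm. A level seated cell's top is at 53, so I press a little further.

>>> {"api": "move_arm", "payload": {
  "targets": [
    [[255,0,0,0.6,0],[255,0,0,0.8,0],[255,0,0,0.8,0]]
  ]
}}

```text
time_s: 37.48
eef_pos: [516.4, -166.3, 53.1]
tool_rot: [[0.136, 0.991, 0.0], [0.991, -0.136, -0.0], [-0.0, 0.001, -1.0]]
wrist_force: [-1.3, 1.4, 5.4]
finger_gap: 0.0
```

>>> {"api": "move_arm", "payload": {
  "targets": [
    [[255,0,0,0.5,0],[255,0,0,0.5,0]]
  ]
}}

```text
time_s: 37.72
eef_pos: [516.6, -166.2, 52.8]
tool_rot: [[0.136, 0.991, 0.001], [0.991, -0.136, -0.0], [-0.0, 0.001, -1.0]]
wrist_force: [-1.6, 1.0, 8.3]
finger_gap: -0.1
```

>>> {"api": "move_arm", "payload": {
  "targets": [
    [[255,0,0,-5,0],[255,0,0,-40,0],[255,0,0,-90,0],[255,40,0,-110,0],[255,100,0,-110,0],[255,160,0,-110,0],[255,220,0,-110,0],[255,300,0,-110,0]]
  ]
}}

```text
time_s: 38.72
eef_pos: [554.5, 115.5, 162.2]
tool_rot: [[0.136, 0.991, -0.0], [0.991, -0.136, -0.0], [-0.0, -0.0, -1.0]]
wrist_force: [2.0, -0.3, -0.4]
finger_gap: -0.2
```

```bash
python3 -c "
from g import *
st();snap('top','top27');snap('side','side27')
t=cv2.imread('pics/top27.png');s=cv2.imread('pics/side27.png')
a=cv2.resize(t[185:215,430:480],(800,480),interpolation=cv2.INTER_CUBIC)
for x,c in((35,(0,0,255)),(40,(0,200,0)),(31.5,(255,0,0))):
  for z in(53,):
    p=[((proj('top',wc(x+17,y,45 if x!=40 else 50))-[430,185]+.5)*16).astype(int) for y in(-18,18)];cv2.line(a,tuple(map(int,p[0])),tuple(map(int,p[1])),c,1)
cv2.imwrite('pics/t27.png',a)
cv2.imwrite('pics/s27.png',cv2.resize(s[190:250,290:380],(720,480)))"
```

```text
time_s 38.725
eef_pos [554.543, 115.498, 162.216]
tool_rot [[0.136, 0.991, -0.0], [0.991, -0.136, -0.0], [-0.0, -0.0, -1.0]]
wrist_force [1.99, -0.316, -0.44]
wrist_torque [-0.061, 0.021, 0.023]
finger_gap -0.19
qpos [-0.004, 0.467, 1.365, -0.0, 1.31, 0.133]
```

View pics/t27.png

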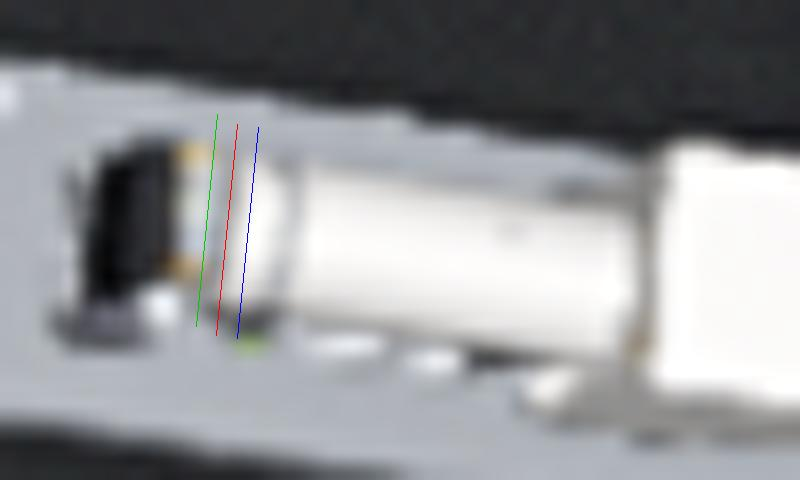

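View pics/s27.png

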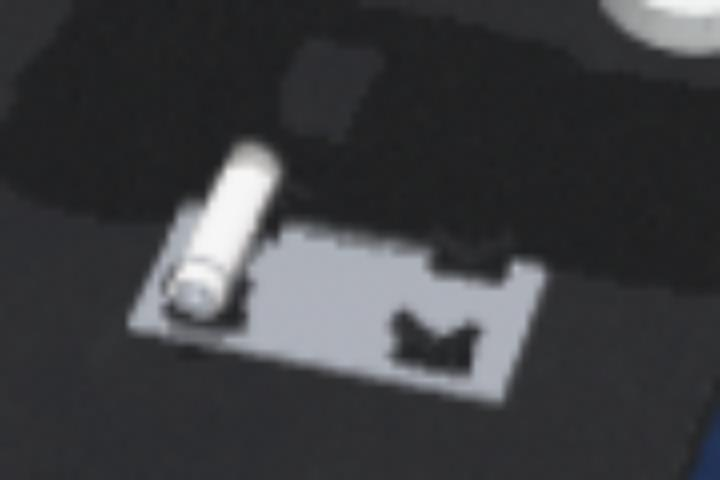

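```bash
python3 -c "
from g import *
for nm in('top0','top26','top27'):
  t=cv2.imread('pics/%s.png'%nm)
  for v in(197,198,199,200): print(nm,v,[int(x) for x in t[v,438:452].min(1)])
print([round(float(cr((u,199),50)[0]),1) for u in range(438,452)])
print([round(float(cr((u,199),40)[0]),1) for u in range(438,452)])
"
```

```text
top0 197 [38, 50, 63, 153, 212, 185, 79, 30, 27, 51, 151, 198, 186, 173]
top0 198 [39, 52, 65, 168, 219, 178, 64, 26, 32, 89, 190, 231, 226, 223]
top0 199 [39, 49, 61, 155, 202, 159, 53, 24, 49, 149, 217, 237, 234, 233]
top0 200 [40, 46, 60, 153, 198, 142, 45, 21, 63, 185, 236, 235, 233, 232]
top26 197 [38, 52, 62, 153, 210, 177, 166, 226, 246, 224, 193, 229, 237, 234]
top26 198 [36, 51, 67, 168, 214, 171, 175, 236, 251, 229, 202, 237, 246, 244]
top26 199 [40, 49, 63, 154, 198, 159, 194, 248, 253, 232, 215, 247, 250, 248]
top26 200 [42, 48, 65, 154, 195, 151, 196, 248, 245, 220, 216, 251, 251, 251]
top27 197 [36, 50, 64, 153, 209, 176, 167, 227, 247, 225, 195, 229, 237, 235]
top27 198 [39, 51, 67, 167, 213, 173, 183, 236, 251, 229, 202, 237, 246, 244]
top27 199 [38, 51, 63, 154, 198, 159, 193, 248, 247, 218, 213, 247, 250, 249]
top27 200 [40, 51, 63, 155, 195, 160, 204, 248, 243, 217, 221, 251, 252, 251]
[68.5, 65.9, 63.2, 60.6, 58.0, 55.3, 52.7, 50.1, 47.4, 44.8, 42.1, 39.5, 36.9, 34.2]
[65.6, 62.9, 60.3, 57.6, 54.9, 52.3, 49.6, 47.0, 44.3, 41.6, 39.0, 36.3, 33.6, 31.0]
```

```bash
python3 -c "
from workcell import ctrl
print(ctrl.sign_off())"
```

```text
the job is handed in; nothing more can be done
None
```

The thick cell is loaded in the cradle, level and caught by the catch. I handed the job in at about 39 s; `sign_off` gives no verdict.

**What I did**
- I took the thick cell from the rest and tilted it in the grip to about 24° nose-down. I did this by pressing its button end on a rest saddle and then on the hood's side edge, with about 10 N.
- My first insertion, at about 14° of tilt, hit the hood edge with about 20 N. I backed off and tilted the cell further before trying again.
- The second time I found the spring by feel and pushed it in to about 8.7 mm (6.3 N) with the button end still raised. I then lowered the button end past the catch and let go.
- While lowering, the push along the cell rose to about 8 N. Spring travel may have reached about 10.6 mm by my geometry, though force alone would put it near 12 mm. I could not measure it directly.

**Last checks**
- **Level:** closed fingertips met the button end at z = 53.1 mm, where a level, seated cell should be at 53. It was firm at 8 N.
- **Under the catch:** in the top view the button is out of sight under the catch, and the body end is right at the catch tip, so the cell is not stuck deep in the spring.
- **Thin cell:** it is still lying in its rest.
- **Robot:** it is clear of everything.

**What disagreed**
- When I pulled the gripped cell 3.5 mm toward the catch, it moved only about 1 mm against 8 N. I never found the cause.
- The images put the sled position at anything from 12 to 20 mm, so the final spring travel of about 4 mm is inferred, not measured.

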